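Lid and clip the specimen pot shut

TASK

Put the lid on the specimen pot so that it sits flat on the rim, let go of it, then fold the three clip flaps over it one after the other, pressing each fully home. Be gentle, the clips crack if forced (over 25 N), and leave the other things on the bench where they are.

Things in the scene. Friction and masses are not known exactly. Their poses are not given: they have to be found in the camera images.
- pot: Aluminium specimen pot, 120 mm across, 110 mm bore, rim 60 mm above the bench, bolted down on a 164 mm wide, 4 mm thick dark plate. Origin: centre of underside, on the bench, z up. Clips 1, 2, 3 are hinged 68 mm from its axis, at 0, 120, 240 degrees about z from its x axis. Over 25 N from the robot cracks the clips.
- lid_knob (a point): Centre of the lid's black knob (24 mm across, 28 mm tall), z up. Below it a white disc 120 mm across, 6 mm thick, then a rubber plug 104 mm across tapering to 94, 6 mm deep. About 0.22 kg. Starts on a black mat, this point 30 mm above the bench. Seated: disc flat on the rim, disc top 66 mm and this point 80 mm above the bench.
- clip1 (a joint): Clip angle, rad: 0 = folded flat inwards over the lid, home on a firm stop (about 1 mm give at 20 N); pi/2 upright; more leans outwards (starts 1.7 to 2.1). Blue flap 24 mm wide, 34 mm long from the pin; its outer face, yellow over the last 16 mm, lies 7 mm above the pin when closed. Stiff hinge, stays where left: 0.18 N m to turn (7 N on the yellow, 12 N at 15 mm from the pin). Its sprung foot does not resist.
- clip1_hinge (a point): Nominal middle of clip 1's hinge pin: 68 mm from the pot's axis, 73.5 mm above the bench; the pin is level, square to the radius. The real pin sits up to 5 mm higher or lower, different for each clip (hand-adjusted posts) and not measured: where the clip comes home must be felt.
- clip2 (a joint): Clip angle, rad: 0 = folded flat inwards over the lid, home on a firm stop (about 1 mm give at 20 N); pi/2 upright; more leans outwards (starts 1.7 to 2.1). Blue flap 24 mm wide, 34 mm long from the pin; its outer face, yellow over the last 16 mm, lies 7 mm above the pin when closed. Stiff hinge, stays where left: 0.18 N m to turn (7 N on the yellow, 12 N at 15 mm from the pin). Its sprung foot does not resist.
- clip2_hinge (a point): Nominal middle of clip 2's hinge pin: 68 mm from the pot's axis, 73.5 mm above the bench; the pin is level, square to the radius. The real pin sits up to 5 mm higher or lower, different for each clip (hand-adjusted posts) and not measured: where the clip comes home must be felt.
- clip3 (a joint): Clip angle, rad: 0 = folded flat inwards over the lid, home on a firm stop (about 1 mm give at 20 N); pi/2 upright; more leans outwards (starts 1.7 to 2.1). Blue flap 24 mm wide, 34 mm long from the pin; its outer face, yellow over the last 16 mm, lies 7 mm above the pin when closed. Stiff hinge, stays where left: 0.18 N m to turn (7 N on the yellow, 12 N at 15 mm from the pin). Its sprung foot does not resist.
- clip3_hinge (a point): Nominal middle of clip 3's hinge pin: 68 mm from the pot's axis, 73.5 mm above the bench; the pin is level, square to the radius. The real pin sits up to 5 mm higher or lower, different for each clip (hand-adjusted posts) and not measured: where the clip comes home must be felt.
- applicator_blue: Bystander, leave alone: capped blue syringe-shaped applicator with a yellow band, 107 mm long, 14 mm thick, lying. Origin at the centre of its underside.
- applicator_black: Bystander, leave alone: the same in black. Origin at the centre of its underside.
- mouse: Bystander, leave alone: black computer mouse 100 x 58 x 32 mm. Origin at the centre of its underside.
- stub_jar: Bystander, leave alone: amber jar with white cap, 44 mm wide, 45 mm tall. Origin at the centre of its underside.
- tape_roll: Bystander, leave alone: copper-coloured roll of tape, 72 mm wide, 18 mm tall, lying flat. Origin at the centre of its underside.
- screwdriver: Bystander, leave alone: yellow-handled screwdriver, 150 mm long, lying. Origin at the centre of its underside.
- stub_tray: Bystander, leave alone: white divided tray 90 x 70 x 22 mm. Origin at the centre of its underside.
Not all that is in view belongs to the job. Leave any brown or orange look-alike of the part that bears lid_knob alone.

How it is judged:
By the outcome, as a careful person would: the job done as asked, in the order asked, and still so for the second after the job is handed in, with the robot touching nothing.
It also fails if it takes over 72 s, if anything falls off the work surface, if the arm or the gripper's body presses on something with over 40 N, if the wrist force passes 120 N, or if a joint passes its speed limit or range.

ROBOT

A 6-joint arm with a two-finger parallel gripper is mounted at the origin on the work surface. World frame = base frame: x ahead of the robot, y to its left, z up, the work surface at z = 0. Lengths are in m, angles in rad, forces in N, time in s.
With the tool pointing down it reaches from about 0.375 to 0.975 m from the base axis. Payload 3.8 kg.
Tool frame: the origin (TCP) lies on the centre line of the jaws, within the pads' length; the fingertips stand 19 mm ahead of it and the grasp point (between the pads) is the TCP; x points along the fingers, y is the direction in which the jaws open and shut, and the axes are right-handed (so a half turn about x gives the same grasp; the last joint's range is limited). The gripper opens to 88 mm and grips with 3 to 60 N. Pads are 18 mm wide; open, the fingers measure 123 mm over their backs; the gripper's body (75 mm by 187 mm) begins 45 mm behind the grasp point.
Start: joints at [1.15, 0.264, 1.604, -0, 1.274, -0.037], TCP at [0.253, 0.626, 0.258] pointing down, gripper open.
Joint ranges: [-2.63, 2.63], [-0.94, 2.18], [0.31, 2.57], [-1.31, 4.45], [0, 2.66], [-2.55, 2.55]. Speed limits (rad/s): [2.57, 2.57, 3.14, 3.14, 3.14, 3.14].

INTERFACE

Orientations are given as a unit quaternion [x, y, z, w].
In Python, from rig import env gives the robot as it stands.
- The arm moves only by the tool arm_command, never from a script. Its arguments are lists of equal length, an entry for each row: "turn": the turn, a rotation vector about the tool's x, y, z in degrees, a list of three; "offset": the shift along the tool's x, y, z in cm, a list of three; "hand": the opening, from -1 (shut) to 1 (fully open), so that 0 is half open. In form: {"turn": [[ax, ay, az], ...], "offset": [[tx, ty, tz], ...], "hand": [hand, ...]}. A call has 1 to 8 rows; each row shifts and turns the commanded pose from where the row before left it, along the tool's axes as they then stand; what a row does not reach is not made up. A row lasts 1/10 s, in which the tool goes at most 50 mm and 8.59 degrees, less where a joint would pass 70% of its speed; a pose out of reach is approached as far as the arm can. A call is refused whole if a number of a shift passes 5 or a number of a turn 8.59, either way. A call with a gripper value outside its range is refused whole. The fingers move at their own pace and stop on an object; "force" is the grip in N (left out, the last holds). Time passes only in rows, so rows that do not move let the fingers close. It gives the time, the measured TCP pose, the force and the opening at its end, in the units of the state.
- env.observe(): the state, without advancing time (a new reading comes with each control period).
- env.grab_frame(name): name is "side" or "top"; returns (picture, depth): 480x640x3 uint8, red, green, blue; 480x640 float32, m along the optical axis (not along the pixel's ray), 0 where there is no reading.
- env.camera_info(name): a dict with "fx", "fy", "cx", "cy" (pixels), "k1" (the pictures are not rectified: a ray, as slopes to the right and down, at radius r is drawn at 1 + k1 r^2 times it, then the intrinsics apply), "world_to_cam" (4x4, takes a point from world to camera coordinates). Camera axes: x right, y up, looking along -z (the intrinsics and any distortion apply to the point x, -y, -z); pixel columns grow to the right and rows downward; lengths in m; the calibration is good to about 2 mm. A picture is of the moment at which its call begins. camera_info takes no time and is no camera call.
- env.sign_off(): hands the job in, once; it reports no verdict.
Trained networks look in the newest picture that a camera, given by its name, has taken for a name from the list of things; names that differ only in an ending like _2 or _b are one class to them, and where a whole thing is asked for, a point or a joint stands for the part that bears it (a point fixed in the world has none). Each returns a list of dicts, best first, with "p" (0 to 1); they miss things now and then, are a little off and sometimes report something else, mostly with a low value. They report only what shows in the picture. A call takes as long as a camera call. They do not tell look-alikes from the thing itself.
- env.recognise(name, camera): "pixel" ([row, column] in pixels, amid what is visible of it).
- env.outline_of(name, camera): "region" (480x640 bool, what is visible of it) and "pixel" ([row, column] in pixels, amid what is visible of it).
The state is a dict: "clock": time; "joint_positions": joint angles; "joint_vel": joint speeds; "joint_torque": joint torques, N m; "eef_pos": TCP position; "orientation": TCP orientation; "force": force on the tool from outside, world axes, zero at the start; "torque": the same for the moment, N m; "grip_width": finger opening in m.
Only numpy, scipy, OpenCV 4.12 (cv2) and the standard library are available. Lean on these libraries where they do the work, as an engineer would, in place of code of your own. Each camera call takes 0.05 s, during which the arm holds its last target.

## Working session

There is one attempt and no reset: what is moved stays moved. The work goes in short steps, Python scripts to look and compute and a tool call to move; the robot and the scene stay as the last step left them, time stands still between calls to the robot, and variables do not carry over. Pictures are saved under pics/ and viewed, and the job is handed in when it is done.

Besides the shell and the picture viewer there is one more tool, called after ">>>" by a JSON object that holds its "api" and its "payload", one argument or row to a line. arm_command: Moves the arm, as the interface text tells. Its arguments: {"type":"object","properties":{"turn":{"type":"array","items":{"type":"array","items":{"type":"number"}}},"offset":{"type":"array","items":{"type":"array","items":{"type":"number"}}},"hand":{"type":"array","items":{"type":"number"}},"force":{"type":"number"}},"required":["turn","offset","hand"]}

```bash
ls; mkdir -p pics
cat > h.py <<'E'
import numpy as np, cv2
from rig import env
from scipy.spatial.transform import Rotation as R
def save(name,fn):
    p,d=env.grab_frame(name); cv2.imwrite(f'pics/{fn}.png',p[:,:,::-1]); np.savez(f'pics/{fn}.npz',p=p,d=d); return p,d
def ray(name,px):
    c=env.camera_info(name); px=np.atleast_2d(np.asarray(px,float)) # row,col
    K=np.array([[c['fx'],0,c['cx']],[0,c['fy'],c['cy']],[0,0,1.]])
    uv=cv2.undistortPoints(px[:,None,::-1].copy(),K,np.array([c['k1'],0,0,0,0.]))[:,0]
    T=np.linalg.inv(np.array(c['world_to_cam'])); d=np.c_[uv[:,0],-uv[:,1],-np.ones(len(uv))]
    return T[:3,3], d@T[:3,:3].T
def at_z(name,px,z):
    o,d=ray(name,px); return o+d*((z-o[2])/d[:,2])[:,None]
def at_d(name,px,dep):
    o,d=ray(name,px); return o+d*np.asarray(dep)[:,None]
def cloud(name,d):
    r,c=np.nonzero(d>0); return np.c_[r,c],at_d(name,np.c_[r,c],d[r,c])
def proj(name,P):
    c=env.camera_info(name); W=np.array(c['world_to_cam']); q=np.atleast_2d(P)@W[:3,:3].T+W[:3,3]
    q=np.c_[q[:,0],-q[:,1],-q[:,2]]; u=q[:,:2]/q[:,2:]; u=u*(1+c['k1']*(u**2).sum(1))[:,None]
    return np.c_[u[:,1]*c['fy']+c['cy'],u[:,0]*c['fx']+c['cx']]
E
python3 - <<'E'
from h import *
s=env.observe()
for k in s: print(k,np.round(s[k],4))
for n in ('side','top'):
    save(n,n+'0'); c=env.camera_info(n); print(n,{k:np.round(v,4).tolist() for k,v in c.items()})
    for t in ('pot','lid_knob','clip1'):
        print(t,[(np.round(x['pixel']).tolist(),round(x['p'],2)) for x in env.recognise(t,n)])
print(env.observe()['clock'])
E
```

```text
pics
clock 0.0
joint_positions [ 1.1501  0.2647  1.6054 -0.      1.2737 -0.0369]
joint_vel [-0.0019  0.0004  0.0016 -0.001  -0.0007 -0.0015]
joint_torque [ 1.00000e-04 -5.02092e+01 -3.56881e+01  7.29000e-02  2.89000e-02
 -2.00000e-04]
eef_pos [0.2525 0.6253 0.2564]
orientation [ 0.1341  0.6943 -0.1357  0.6939]
force [-0.0086  0.9558 -0.9349]
torque [ 0.      0.0037 -0.0528]
grip_width 0.0881
side {'fx': 459.8851, 'fy': 459.8851, 'cx': 319.8901, 'cy': 238.7233, 'k1': 0.0227, 'world_to_cam': [[0.944, -0.3294, -0.0174, -0.5295], [0.1968, 0.5199, 0.8313, -0.151], [-0.2648, -0.7882, 0.5556, -1.0842], [0.0, 0.0, 0.0, 1.0]]}
pot [([296.0, 332.0], 0.69)]
lid_knob [([218.0, 349.0], 0.82), ([194.0, 214.0], 0.77), ([221.0, 291.0], 0.67), ([226.0, 226.0], 0.67)]
clip1 [([279.0, 362.0], 0.52), ([248.0, 326.0], 0.47), ([190.0, 254.0], 0.4)]
top {'fx': 482.7652, 'fy': 482.7652, 'cx': 324.1341, 'cy': 248.2486, 'k1': -0.0441, 'world_to_cam': [[0.0062, -0.9999, -0.0106, 0.0177], [0.9987, 0.0057, 0.0499, -0.537], [-0.0499, -0.0109, 0.9987, -1.1986], [0.0, 0.0, 0.0, 1.0]]}
pot [([260.0, 406.0], 0.65)]
lid_knob [([248.0, 264.0], 0.91), ([184.0, 287.0], 0.65), ([322.0, 245.0], 0.56)]
clip1 [([288.0, 420.0], 0.57), ([246.0, 385.0], 0.56), ([230.0, 438.0], 0.45)]
0.4
```

View pics/top0.png

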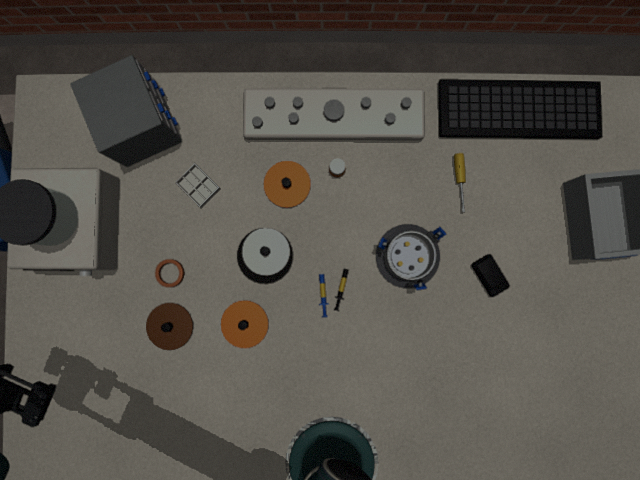

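View pics/side0.png

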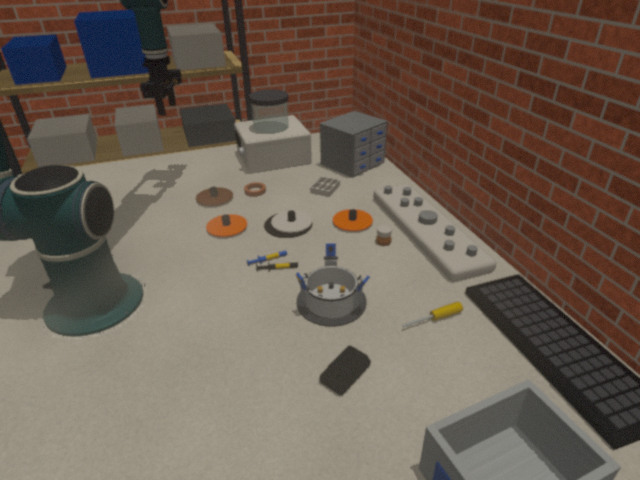

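The top view shows the white lid near (250,265) on its black mat, and the pot near (257,409) with clips at about (233,440), (245,383) and (286,420). Orange and brown look-alikes are at (184,287), (324,245) and (326,170). Next I'll measure the lid and pot.

Run:
```python
from h import *
def fitc(P):
    A=np.c_[2*P[:,:2],np.ones(len(P))]; w=np.ones(len(P))
    for _ in range(20):
        x=np.linalg.lstsq(A*w[:,None],(P[:,:2]**2).sum(1)*w,rcond=None)[0]; r=np.sqrt(x[2]+x[0]**2+x[1]**2)
        e=np.hypot(*(P[:,:2]-x[:2]).T)-r; w=1/(1+(e/0.002)**2)
    return x[:2],r,np.median(abs(e))
for n in('top','side'):
    z=np.load(f'pics/{n}0.npz'); p,d=z['p'].astype(int),z['d']; px,P=cloud(n,d); col=p[px[:,0],px[:,1]]
    near=lambda c,r:np.hypot(P[:,0]-c[0],P[:,1]-c[1])<r
    c0=at_z(n,[[250,265]] if n=='top' else [[222,291]],.016)[0]; pc=at_z(n,[[257,409]] if n=='top' else [[285,332]],.05)[0]
    print(n,'lid0',c0.round(3),'pot0',pc.round(3))
    lid=near(c0,.075)
    print(' bench z med',np.median(P[near(c0,.14)&~near(c0,.09)][:,2]).round(4))
    wh=lid&(col.min(1)>110); print(' white',wh.sum(),'z',np.percentile(P[wh][:,2],[10,50,90]).round(4))
    m=np.zeros(d.shape,np.uint8); m[px[wh][:,0],px[wh][:,1]]=1
    cs,_=cv2.findContours(m,cv2.RETR_EXTERNAL,cv2.CHAIN_APPROX_NONE); c=max(cs,key=cv2.contourArea)[:,0,::-1]
    print(' lid fit',fitc(at_z(n,c,.016)))
    kn=lid&near(c0,.03)&(P[:,2]>.03); print(' knob',kn.sum(),P[kn].mean(0).round(4), np.percentile(P[kn][:,2],[50,95]))
    # pot
    pp=near(pc,.1)
    rim=pp&(P[:,2]>.05)&(P[:,2]<.066)&(abs(col-col.mean(1,keepdims=True)).max(1)<20)
    print(' rim',rim.sum(),fitc(P[rim]),np.percentile(P[rim][:,2],[10,50,90]))
    bl=pp&(col[:,2]>col[:,0]+35)&(col[:,2]>col[:,1]+20)
    m=np.zeros(d.shape,np.uint8); m[px[bl][:,0],px[bl][:,1]]=1
    k,lab,st,ce=cv2.connectedComponentsWithStats(cv2.dilate(m,np.ones((3,3))))
    for i in range(1,k):
        s=(lab[px[:,0],px[:,1]]==i)&bl; q=P[s]; 
        if s.sum()>8: print(' clip',s.sum(),ce[i].round(1),q.mean(0).round(4),'zrange',np.percentile(q[:,2],[5,95]).round(3))
    rr,cc=(slice(205,310),slice(350,470)) if n=='top' else (slice(225,330),slice(270,390))
    crop=cv2.resize(z['p'][rr,cc][:,:,::-1],None,fx=6,fy=5.5,interpolation=cv2.INTER_CUBIC); cv2.imwrite(f'pics/{n}0crop.png',cv2.convertScaleAbs(crop,alpha=1.6))
```

```text
top lid0 [0.532 0.169 0.016] pot0 [ 0.515 -0.186  0.05 ]
 bench z med -0.0001
 white 1562 z [0.013  0.0158 0.019 ]
 lid fit (array([0.52854513, 0.16809813]), np.float64(0.05703037602230182), np.float64(0.0005219164933113335))
 knob 77 [0.5281 0.1666 0.0436] [0.04390119 0.04764954]
 rim 403 (array([ 0.519021  , -0.18881041]), np.float64(0.056551289193985985), np.float64(0.0015446749248441277)) [0.05512806 0.05916294 0.06262253]
 clip 50 [439.3 232.1] [ 0.5731 -0.2504  0.0969] zrange [0.081 0.104]
 clip 42 [381.7 243.1] [ 0.5454 -0.1141  0.0997] zrange [0.088 0.111]
 clip 36 [420.1 286.7] [ 0.4442 -0.2024  0.1057] zrange [0.09  0.112]
side lid0 [0.527 0.159 0.016] pot0 [ 0.525 -0.19   0.05 ]
 bench z med 0.0011
 white 774 z [0.0006 0.0163 0.0187]
 lid fit (array([0.51916529, 0.14886316]), np.float64(0.0731518911265322), np.float64(0.008468128553844434))
 knob 60 [0.5288 0.1643 0.0408] [0.04322947 0.0466392 ]
 rim 652 (array([ 0.52093426, -0.19087439]), np.float64(0.05709914247361784), np.float64(0.0016455648356211473)) [0.05159245 0.05831805 0.06194141]
 clip 53 [330.6 249.2] [ 0.5489 -0.1179  0.0966] zrange [0.085 0.107]
 clip 16 [299.2 275.6] [ 0.4442 -0.2048  0.1104] zrange [0.108 0.113]
 clip 15 [365.5 279.2] [ 0.5758 -0.2564  0.1017] zrange [0.099 0.104]
```

View pics/top0crop.png

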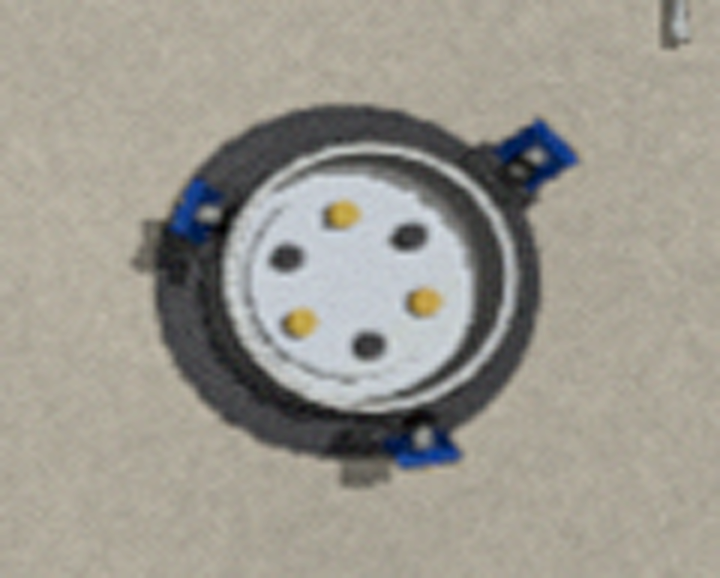

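View pics/side0crop.png

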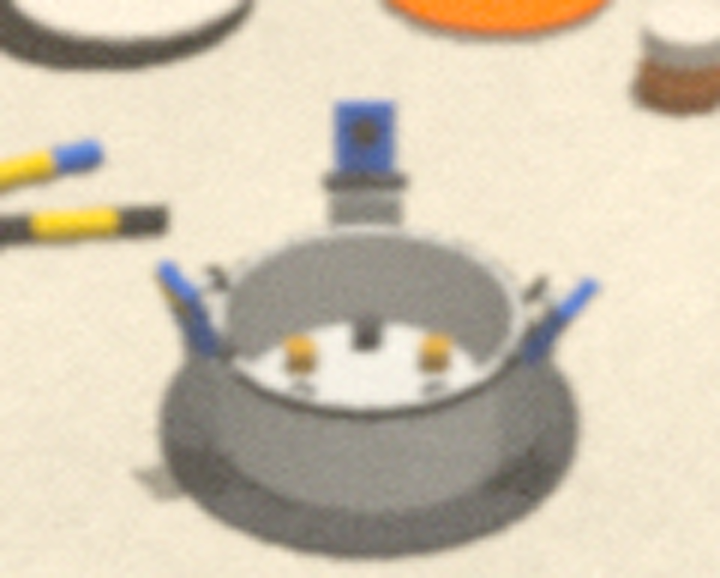

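Run:
```python
from h import *
def fitc(P):
    A=np.c_[2*P[:,:2],np.ones(len(P))]; w=np.ones(len(P))
    for _ in range(30):
        x=np.linalg.lstsq(A*w[:,None],(P[:,:2]**2).sum(1)*w,rcond=None)[0]; r=np.sqrt(x[2]+x[0]**2+x[1]**2)
        e=np.hypot(*(P[:,:2]-x[:2]).T)-r; w=1/(1+(e/0.001)**2)
    return x[:2].round(4),r.round(4),np.median(abs(e)).round(5)
def radial(n,img,c,z,r0,r1,sign,k=180):
    # strongest edge along rays of world circle
    out=[]; rr=np.linspace(r0,r1,60)
    for a in np.linspace(0,2*np.pi,k,endpoint=False):
        P=np.c_[c[0]+rr*np.cos(a),c[1]+rr*np.sin(a),np.full(60,z)]; q=proj(n,P).astype(np.float32)
        v=cv2.remap(img,q[None,:,1].copy(),q[None,:,0].copy(),cv2.INTER_LINEAR)[0]; g=np.gradient(cv2.GaussianBlur(v[None],(9,1),0)[0])*sign
        i=g.argmax(); out.append(P[i])
    return np.array(out)
for n in('top','side'):
    im=np.load(f'pics/{n}0.npz')['p']; g=im.astype(np.float32).mean(2)
    c=np.array([.520,-.1895])
    for it in range(2):
        print(n,'plate',fitc(radial(n,g,c,.004,.072,.092,1)),'bore',fitc(radial(n,g,c,.060,.050,.0575,1)),'rimout',fitc(radial(n,g,c,.060,.055,.066,-1)))
    cl=np.array([.5285,.1675])
    print(n,'disc',fitc(radial(n,g,cl,.016,.05,.066,-1)),'knobtop',fitc(radial(n,g,cl,.044,.006,.018,1)))
s=env.observe(); print(R.from_quat(s['orientation']).as_matrix().round(3),s['eef_pos'])
```

```text
top plate (array([ 0.5195, -0.1896]), np.float64(0.0816), np.float64(0.00044)) bore (array([ 0.521 , -0.1911]), np.float64(0.0531), np.float64(0.00084)) rimout (array([ 0.5197, -0.1897]), np.float64(0.0592), np.float64(0.00036))
top plate (array([ 0.5195, -0.1896]), np.float64(0.0816), np.float64(0.00044)) bore (array([ 0.521 , -0.1911]), np.float64(0.0531), np.float64(0.00084)) rimout (array([ 0.5197, -0.1897]), np.float64(0.0592), np.float64(0.00036))
top disc (array([0.5282, 0.1681]), np.float64(0.0596), np.float64(0.00051)) knobtop (array([0.5282, 0.1667]), np.float64(0.0123), np.float64(0.00033))
side plate (array([ 0.521 , -0.1919]), np.float64(0.0813), np.float64(0.00083)) bore (array([ 0.523 , -0.1878]), np.float64(0.0532), np.float64(0.00073)) rimout (array([ 0.5226, -0.1855]), np.float64(0.0619), np.float64(0.00108))
side plate (array([ 0.521 , -0.1919]), np.float64(0.0813), np.float64(0.00083)) bore (array([ 0.523 , -0.1878]), np.float64(0.0532), np.float64(0.00073)) rimout (array([ 0.5226, -0.1855]), np.float64(0.0619), np.float64(0.00108))
side disc (array([0.5309, 0.1668]), np.float64(0.0608), np.float64(0.00123)) knobtop (array([0.5308, 0.1659]), np.float64(0.0109), np.float64(0.00113))
[[-0.     0.374  0.927]
 [-0.     0.927 -0.374]
 [-1.    -0.    -0.   ]] [0.25272072 0.62580201 0.25751117]
```

```bash
cat >> h.py <<'E'
def go(target,zyaw=None):
    s=env.observe(); M=R.from_quat(s['orientation']).as_matrix()
    d=M.T@(np.array(target)-s['eef_pos'])*100
    print('t',round(s['clock'],2),'pos',np.round(s['eef_pos'],4),'tool delta cm',d.round(2),'F',np.round(s['force'],1),'w',round(s['grip_width'],4))
    zy=np.degrees(np.arctan2(M[1,2],M[0,2])); print('z yaw',zy.round(2),'tilt of x',np.degrees(np.arccos(-M[2,0])).round(2), 'q',np.round(s['joint_positions'],2))
    if zyaw is not None: print('turn x (half-turn equiv)',((zy-zyaw+90)%180-90).round(2))
E
python3 -c "
from h import *
go([.529,.167,.10])"
```

```text
t 0.4 pos [0.2527 0.6258 0.2575] tool delta cm [ 15.76 -32.19  42.8 ] F [ 0.4 -1.2 -0.3] w 0.088
z yaw -21.99 tilt of x 0.02 q [ 1.15  0.26  1.6  -0.    1.27 -0.04]
```

>>> {"api": "arm_command", "payload": {
  "turn": [
    [0,0,0],
    [0,0,0],
    [0,0,0],
    [0,0,0],
    [0,0,0],
    [0,0,0],
    [0,0,0],
    [0,0,0]
  ],
  "offset": [
    [1,-2.4,3.2],
    [1,-2.4,3.2],
    [1,-2.4,3.2],
    [1,-2.4,3.2],
    [1,-2.4,3.2],
    [1,-2.4,3.2],
    [1,-2.4,3.2],
    [1,-2.4,3.2]
  ],
  "hand": [0.2,0.2,0.2,0.2,0.2,0.2,0.2,0.2]
}}

```text
clock: 1.2
eef_pos: [0.4189, 0.3506, 0.1777]
orientation: [0.135, 0.694, -0.135, 0.694]
force: [0.6, 0.9, 1.1]
grip_width: 0.0529
```

>>> {"api": "arm_command", "payload": {
  "turn": [
    [0,0,0],
    [0,0,0],
    [0,0,0],
    [0,0,0],
    [0,0,0],
    [0,0,0],
    [0,0,0]
  ],
  "offset": [
    [1.2,-2.6,3.4],
    [1.2,-2.6,3.4],
    [1.2,-2.6,3.4],
    [1.2,-2.6,3.4],
    [1,-2.6,3.4],
    [1,0,0],
    [0,0,0]
  ],
  "hand": [0.2,0.2,0.2,0.2,0.2,0.2,0.2]
}}

```text
clock: 1.9
eef_pos: [0.5264, 0.1667, 0.1082]
orientation: [0.135, 0.695, -0.136, 0.693]
force: [-0.1, 0.8, 0.7]
grip_width: 0.053
```

```bash
python3 -c "
from h import *
go([.529,.167,.038])"
```

```text
t 1.9 pos [0.5264 0.1667 0.1082] tool delta cm [7.02 0.14 0.25] F [-0.1  0.8  0.7] w 0.053
z yaw -22.15 tilt of x 0.18 q [ 0.26  0.18  2.01  0.    0.96 -0.92]
```

>>> {"api": "arm_command", "payload": {
  "turn": [
    [0,0,0],
    [0,0,0],
    [0,0,0],
    [0,0,0],
    [0,0,0],
    [0,0,0]
  ],
  "offset": [
    [1.8,0.1,0.2],
    [1.8,0,0],
    [1.6,0,0],
    [1.2,0,0],
    [0.6,0,0],
    [0,0,0]
  ],
  "hand": [0.2,0.2,0.2,0.2,0.2,0.2]
}}

```text
clock: 2.5
eef_pos: [0.5286, 0.1686, 0.0391]
orientation: [0.134, 0.695, -0.135, 0.694]
force: [-0.3, 0.5, 0.0]
grip_width: 0.0527
```

```bash
python3 -c "
from h import *
go([.529,.167,.038])
save('side','s1')
c=cv2.imread('pics/s1.png')[160:270,230:360]; cv2.imwrite('pics/s1c.png',cv2.resize(c,None,fx=5,fy=5))"
```

```text
t 2.5 pos [0.5286 0.1686 0.0391] tool delta cm [ 0.11 -0.13  0.1 ] F [-0.3  0.5  0. ] w 0.0527
z yaw -21.92 tilt of x 0.09 q [ 0.26  0.27  2.04  0.    0.83 -0.92]
```

View pics/s1c.png

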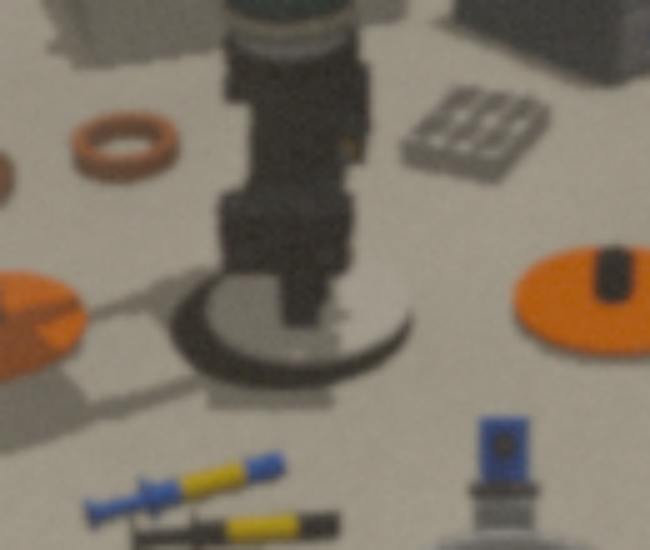

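The crop shows the gripper straddling the knob, with the fingertips just above the white disc. I'll close on it now.

>>> {"api": "arm_command", "payload": {
  "turn": [
    [0,0,0],
    [0,0,0],
    [0,0,0],
    [0,0,0],
    [0,0,0],
    [0,0,0],
    [0,0,0]
  ],
  "offset": [
    [0.1,-0.1,0.1],
    [0,0,0],
    [0,0,0],
    [0,0,0],
    [0,0,0],
    [0,0,0],
    [0,0,0]
  ],
  "hand": [0.2,-1,-1,-1,-1,-1,-1],
  "force": 25
}}

```text
clock: 3.25
eef_pos: [0.5303, 0.1668, 0.039]
orientation: [0.135, 0.694, -0.135, 0.694]
force: [-0.3, -0.2, 1.4]
grip_width: 0.0229
```

>>> {"api": "arm_command", "payload": {
  "turn": [
    [0,0,0],
    [0,0,0],
    [0,0,0],
    [0,0,0],
    [0,0,0],
    [0,0,0],
    [0,0,0],
    [0,0,0]
  ],
  "offset": [
    [-0.5,0,0],
    [-1,0,0],
    [-2,0,0],
    [-2.5,0,0],
    [-2.5,0,0],
    [-2.5,0,0],
    [-2,0,0],
    [-1,0,0]
  ],
  "hand": [-1,-1,-1,-1,-1,-1,-1,-1]
}}

```text
clock: 4.05
eef_pos: [0.5308, 0.1668, 0.1813]
orientation: [0.135, 0.693, -0.134, 0.695]
force: [0.5, -0.2, -2.8]
grip_width: 0.0234
```

```bash
python3 -c "
from h import *
go([.520,-.1895,.15],-49)
save('side','s2')
c=cv2.imread('pics/s2.png')[120:270,230:360]; cv2.imwrite('pics/s2c.png',cv2.resize(c,None,fx=4,fy=4))"
```

```text
t 4.05 pos [0.5308 0.1668 0.1813] tool delta cm [  3.1  -33.45  12.34] F [ 0.5 -0.2 -2.8] w 0.0234
z yaw -21.99 tilt of x 0.18 q [ 0.26  0.1   1.94 -0.    1.1  -0.93]
turn x (half-turn equiv) 27.01
```

View pics/s2c.png

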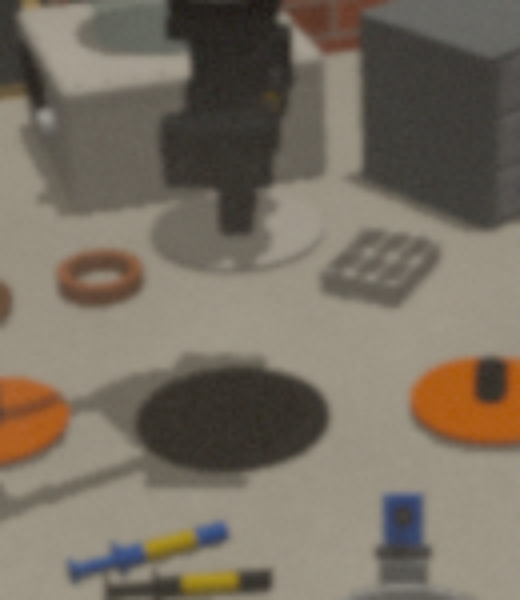

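>>> {"api": "arm_command", "payload": {
  "turn": [
    [0,0,0],
    [0,0,0],
    [0,0,0],
    [0,0,0],
    [0,0,0],
    [0,0,0],
    [0,0,0],
    [0,0,0]
  ],
  "offset": [
    [0,-1.5,0.6],
    [0,-3,1.1],
    [0,-4,1.5],
    [0,-4,1.5],
    [0,-4,1.5],
    [0,-4,1.5],
    [0,-4,1.5],
    [0,-4,1.5]
  ],
  "hand": [-1,-1,-1,-1,-1,-1,-1,-1]
}}

```text
clock: 4.9
eef_pos: [0.5204, -0.1398, 0.1768]
orientation: [0.135, 0.695, -0.135, 0.693]
force: [-0.3, -0.4, -2.5]
grip_width: 0.023
```

>>> {"api": "arm_command", "payload": {
  "turn": [
    [0,0,0],
    [0,0,0],
    [0,0,0],
    [0,0,0]
  ],
  "offset": [
    [0,-3,1],
    [0,-1.5,0.5],
    [0,-0.5,0.1],
    [0,0,0]
  ],
  "hand": [-1,-1,-1,-1]
}}

```text
clock: 5.3
eef_pos: [0.5177, -0.19, 0.1777]
orientation: [0.136, 0.695, -0.135, 0.693]
force: [0.7, -0.0, -3.2]
grip_width: 0.0236
```

```bash
python3 -c "
from h import *
go([.520,-.1895,.115],-49)
save('side','s3')
c=cv2.imread('pics/s3.png')[170:340,250:420]; cv2.imwrite('pics/s3c.png',cv2.resize(c,None,fx=3.5,fy=3.5))"
```

```text
t 5.3 pos [ 0.5177 -0.19    0.1777] tool delta cm [6.27 0.13 0.21] F [ 0.7 -0.  -3.2] w 0.0236
z yaw -22.06 tilt of x 0.13 q [-0.4   0.1   1.95  0.    1.09 -1.58]
turn x (half-turn equiv) 26.94
```

View pics/s3c.png

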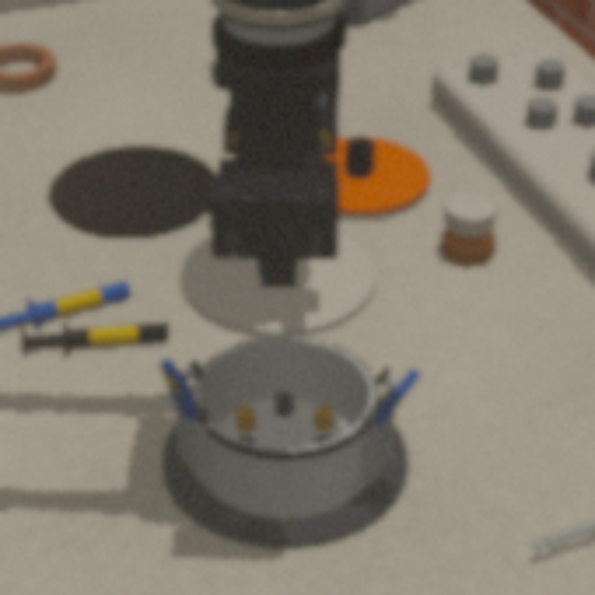

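>>> {"api": "arm_command", "payload": {
  "turn": [
    [0,0,0],
    [0,0,0],
    [0,0,0],
    [0,0,0],
    [0,0,0]
  ],
  "offset": [
    [1,0.1,0.1],
    [1.5,0,0.1],
    [1.5,0,0],
    [1,0,0],
    [0,0,0]
  ],
  "hand": [-1,-1,-1,-1,-1]
}}

```text
clock: 5.85
eef_pos: [0.5189, -0.1886, 0.1256]
orientation: [0.135, 0.696, -0.134, 0.692]
force: [0.2, -0.5, -2.9]
grip_width: 0.0234
```

```bash
cat >> h.py <<'E'
def fitc(P):
    A=np.c_[2*P[:,:2],np.ones(len(P))]; w=np.ones(len(P))
    for _ in range(30):
        x=np.linalg.lstsq(A*w[:,None],(P[:,:2]**2).sum(1)*w,rcond=None)[0]; r=np.sqrt(x[2]+x[0]**2+x[1]**2)
        e=np.hypot(*(P[:,:2]-x[:2]).T)-r; w=1/(1+(e/0.001)**2)
    return x[:2].round(4),r.round(4),(abs(e)<.0015).mean().round(2)
def radial(n,img,c,z,r0,r1,sign,k=180):
    out=[]; rr=np.linspace(r0,r1,60)
    for a in np.linspace(0,2*np.pi,k,endpoint=False):
        P=np.c_[c[0]+rr*np.cos(a),c[1]+rr*np.sin(a),np.full(60,z)]; q=proj(n,P).astype(np.float32)
        v=cv2.remap(img,q[None,:,1].copy(),q[None,:,0].copy(),cv2.INTER_LINEAR)[0]; g=np.gradient(cv2.GaussianBlur(v[None],(9,1),0)[0])*sign
        i=g.argmax(); out.append(P[i])
    return np.array(out)
E
python3 -c "
from h import *
go([.520,-.1895,.089],-49)
z=env.observe()['eef_pos'][2]-.009-.014
for n in('top','side'):
    p,d=save(n,n+'4'); g=p.astype(np.float32).mean(2)
    for s in(-1,): print(n,fitc(radial(n,g,[.52,-.1895],z,.05,.07,s)))
c=cv2.imread('pics/top4.png')[190:310,340:480]; cv2.imwrite('pics/t4c.png',cv2.resize(c,None,fx=5,fy=5))
"
```

```text
t 5.85 pos [ 0.5189 -0.1886  0.1256] tool delta cm [ 3.66 -0.04  0.16] F [ 0.2 -0.5 -2.9] w 0.0234
z yaw -21.95 tilt of x 0.32 q [-0.39  0.16  1.99 -0.    1.   -1.58]
turn x (half-turn equiv) 27.05
top (array([ 0.5178, -0.1912]), np.float64(0.0594), np.float64(0.3))
side (array([ 0.5205, -0.1893]), np.float64(0.0584), np.float64(0.36))
```

View pics/t4c.png

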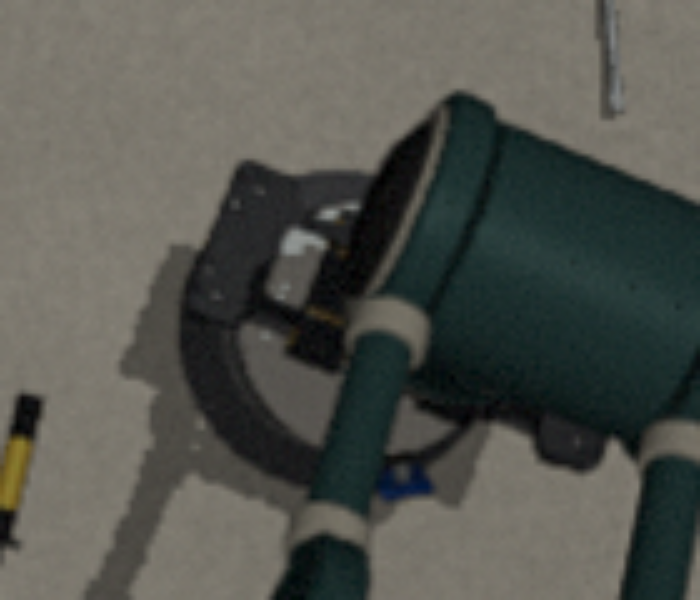

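View pics/side4.png

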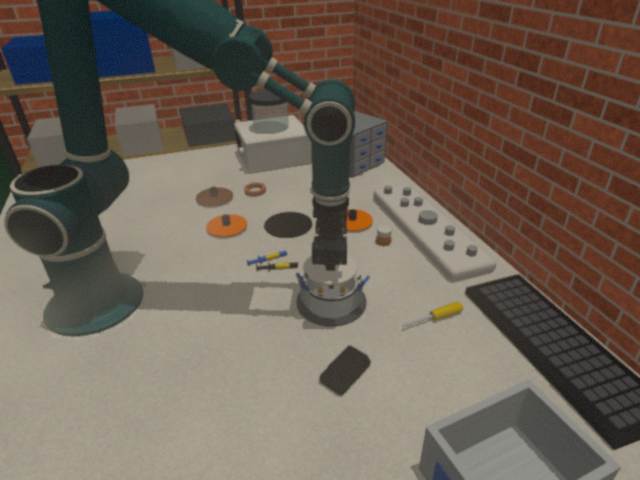

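>>> {"api": "arm_command", "payload": {
  "turn": [
    [0,0,0],
    [0,0,0],
    [0,0,0],
    [0,0,0],
    [0,0,0]
  ],
  "offset": [
    [0.8,0.1,0.15],
    [1,0,0],
    [0.8,0,0],
    [0.4,0,0],
    [0,0,0]
  ],
  "hand": [-1,-1,-1,-1,-1]
}}

```text
clock: 6.45
eef_pos: [0.5217, -0.1892, 0.0975]
orientation: [0.135, 0.695, -0.135, 0.693]
force: [-1.1, -0.1, -2.7]
grip_width: 0.0234
```

>>> {"api": "arm_command", "payload": {
  "turn": [
    [0,0,0],
    [0,0,0],
    [0,0,0]
  ],
  "offset": [
    [0.2,0,0],
    [0.2,0,0],
    [0.1,0,0]
  ],
  "hand": [-1,-1,-1]
}}

```text
clock: 6.75
eef_pos: [0.5227, -0.1895, 0.0938]
orientation: [0.135, 0.694, -0.135, 0.694]
force: [-0.8, -0.1, -3.2]
grip_width: 0.0232
```

>>> {"api": "arm_command", "payload": {
  "turn": [
    [0,0,0],
    [0,0,0],
    [0,0,0]
  ],
  "offset": [
    [0.2,0,-0.1],
    [0.1,0,0],
    [0.1,0,0]
  ],
  "hand": [-1,-1,-1]
}}

```text
clock: 7.05
eef_pos: [0.5216, -0.189, 0.0896]
orientation: [0.135, 0.694, -0.135, 0.694]
force: [1.4, -0.5, -2.7]
grip_width: 0.0234
```

```bash
python3 -c "
from h import *
go([.520,-.1895,.089])
p,d=save('side','s5')
g=p.astype(np.float32).mean(2); print(fitc(radial('side',g,[.52,-.1895],.0665,.05,.07,-1)))
go([.520,-.1895,.089])
c=cv2.imread('pics/s5.png')[230:330,280:390]; cv2.imwrite('pics/s5c.png',cv2.resize(c,None,fx=6,fy=6))"
```

```text
t 7.05 pos [ 0.5216 -0.189   0.0896] tool delta cm [ 0.06 -0.1  -0.13] F [ 1.4 -0.5 -2.7] w 0.0234
z yaw -21.99 tilt of x 0.0 q [-0.39  0.2   2.01 -0.    0.92 -1.58]
(array([ 0.5211, -0.1918]), np.float64(0.0609), np.float64(0.26))
t 7.1 pos [ 0.5215 -0.189   0.0895] tool delta cm [ 0.05 -0.1  -0.13] F [ 0.3 -0.2 -3. ] w 0.0233
z yaw -21.99 tilt of x 0.01 q [-0.39  0.2   2.01  0.    0.92 -1.58]
```

View pics/s5c.png

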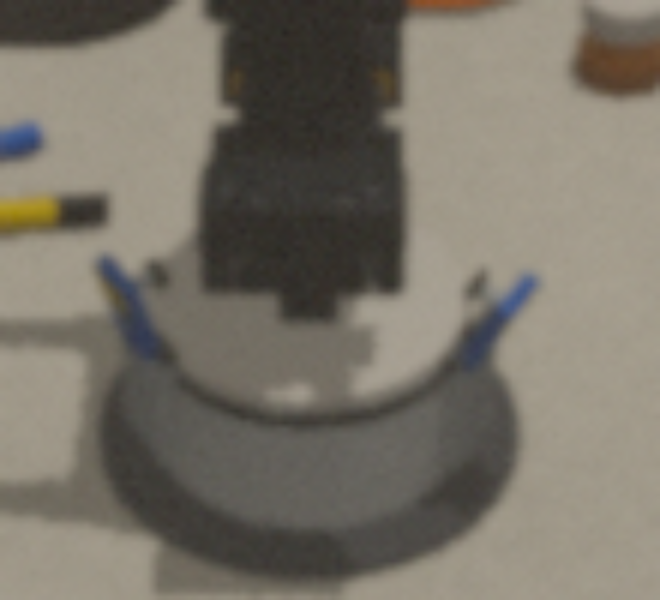

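Almost seated and entering cleanly. I'll keep stepping down until I feel contact.

>>> {"api": "arm_command", "payload": {
  "turn": [
    [0,0,0],
    [0,0,0]
  ],
  "offset": [
    [0.05,0,-0.1],
    [0.05,0,0]
  ],
  "hand": [-1,-1]
}}

```text
clock: 7.3
eef_pos: [0.5207, -0.1887, 0.089]
orientation: [0.135, 0.694, -0.135, 0.694]
force: [-1.1, -0.2, 1.7]
grip_width: 0.023
```

>>> {"api": "arm_command", "payload": {
  "turn": [
    [0,0,0],
    [0,0,0]
  ],
  "offset": [
    [0.05,0,0],
    [0,0,0]
  ],
  "hand": [-1,-1]
}}

```text
clock: 7.5
eef_pos: [0.5207, -0.1887, 0.089]
orientation: [0.135, 0.694, -0.135, 0.694]
force: [-4.3, 1.4, 5.8]
grip_width: 0.0234
```

>>> {"api": "arm_command", "payload": {
  "turn": [
    [0,0,0],
    [0,0,0],
    [0,0,0],
    [0,0,0]
  ],
  "offset": [
    [0,0,0],
    [0,0,0],
    [0,0,0],
    [0,0,0]
  ],
  "hand": [0,0,0,0]
}}

```text
clock: 7.9
eef_pos: [0.5209, -0.1888, 0.0881]
orientation: [0.135, 0.694, -0.135, 0.694]
force: [-0.3, 0.8, -0.0]
grip_width: 0.0443
```

>>> {"api": "arm_command", "payload": {
  "turn": [
    [0,0,0],
    [0,0,0],
    [0,0,0],
    [0,0,0],
    [0,0,0],
    [0,0,0]
  ],
  "offset": [
    [-0.5,0,0],
    [-1.5,0,0],
    [-2.5,0,0],
    [-2,0,0],
    [-1,0,0],
    [0,0,0]
  ],
  "hand": [0,0,0,0,0,0]
}}

```text
clock: 8.5
eef_pos: [0.5223, -0.1893, 0.166]
orientation: [0.135, 0.692, -0.135, 0.696]
force: [0.1, 0.6, 0.1]
grip_width: 0.0441
```

```bash
python3 -c "
from h import *
go([.520,-.1895,.089])
p,d=save('side','s6')
px,P=cloud('side',d); col=p[px[:,0],px[:,1]].astype(int)
m=(np.hypot(P[:,0]-.5205,P[:,1]+.19)<.056)&(np.hypot(P[:,0]-.5205,P[:,1]+.19)>.018)&(P[:,2]>.04)&(P[:,2]<.09)
Q=P[m]; A=np.c_[Q[:,:2]-[.52,-.19],np.ones(len(Q))]
x=np.linalg.lstsq(A,Q[:,2],rcond=None)[0]; e=Q[:,2]-A@x; k=abs(e)<.005; x=np.linalg.lstsq(A[k],Q[k,2],rcond=None)[0]; print('plane',x,len(Q))
c=cv2.imread('pics/s6.png')[230:330,280:390]; cv2.imwrite('pics/s6c.png',cv2.resize(c,None,fx=6,fy=6))"
```

```text
t 8.5 pos [ 0.5223 -0.1893  0.166 ] tool delta cm [ 7.7  -0.1  -0.24] F [0.1 0.6 0.1] w 0.0441
z yaw -21.99 tilt of x 0.28 q [-0.39  0.11  1.96  0.    1.06 -1.58]
plane [-0.0005659   0.00361175  0.06675898] 1041
```

View pics/s6c.png

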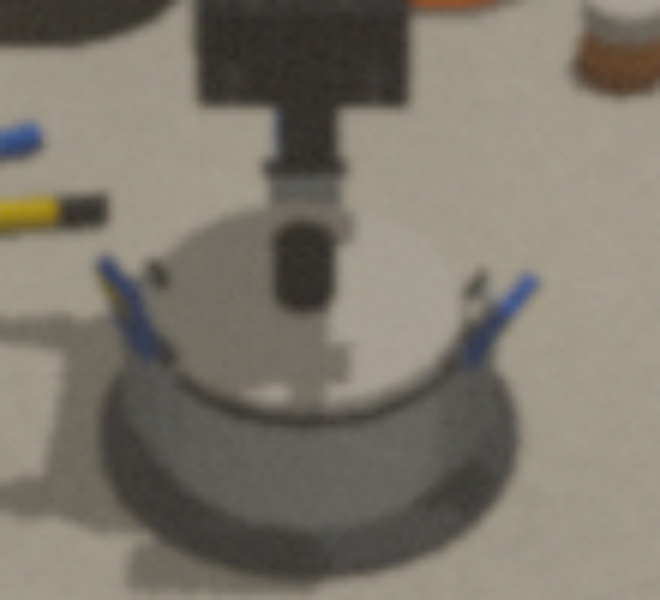

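The lid is seated flat: its plane is at 66.8 mm with a slope of about 0.2°, the plug is in the bore, and I've let go of it. Next I'll close the fingers and turn to clip A at azimuth −49°.

>>> {"api": "arm_command", "payload": {
  "turn": [
    [6.75,0,0],
    [6.75,0,0],
    [6.75,0,0],
    [6.75,0,0],
    [0,0,0]
  ],
  "offset": [
    [0,0,0],
    [0,0,0],
    [0,0,0],
    [0,0,0],
    [0,0,0]
  ],
  "hand": [-1,-1,-1,-1,-1],
  "force": 30
}}

```text
clock: 9.05
eef_pos: [0.5197, -0.1883, 0.1617]
orientation: [0.293, 0.644, -0.293, 0.642]
force: [0.2, -0.0, -0.5]
grip_width: 0.0063
```

```bash
cat >> h.py <<'E'
C0=np.array([.5205,-.1895])
def clip(az,r,z):
    a=np.radians(az); s=env.observe(); u=np.array([np.cos(a),np.sin(a)]); p=s['eef_pos']; v=p[:2]-C0
    print('now r %.1f tang %.1f z %.1f mm'%(v@u*1e3,(v@[-u[1],u[0]])*1e3,p[2]*1e3))
    go([*(C0+r*u),z],az)
E
python3 -c "
from h import *
clip(-49,.114,.112)
# refine azimuths from the first top picture
p=np.load('pics/top0.npz')['p'].astype(int)
"
```

```text
now r -1.4 tang 0.2 z 161.7 mm
t 9.05 pos [ 0.5197 -0.1883  0.1617] tool delta cm [ 4.940e+00 -1.000e-02  1.155e+01] F [ 0.2 -0.  -0.5] w 0.0063
z yaw -49.01 tilt of x 0.16 q [-0.39  0.12  1.96  0.    1.06 -1.11]
turn x (half-turn equiv) -0.01
```

>>> {"api": "arm_command", "payload": {
  "turn": [
    [0,0,0],
    [0,0,0],
    [0,0,0],
    [0,0,0],
    [0,0,0],
    [0,0,0],
    [0,0,0],
    [0,0,0]
  ],
  "offset": [
    [0,0,2.5],
    [0,0,3.5],
    [0,0,3.5],
    [0,0,2],
    [1.5,0,0],
    [2,0,0],
    [1.4,0,0],
    [0,0,0]
  ],
  "hand": [-1,-1,-1,-1,-1,-1,-1,-1]
}}

```text
clock: 9.85
eef_pos: [0.593, -0.2734, 0.1098]
orientation: [0.293, 0.646, -0.293, 0.641]
force: [-0.1, 0.2, 0.6]
grip_width: 0.0003
```

```bash
python3 -c "
from h import *
clip(-49,.094,.112)
save('side','s7')
c=cv2.imread('pics/s7.png')[200:330,270:420]; cv2.imwrite('pics/s7c.png',cv2.resize(c,None,fx=5,fy=4.5))"
```

```text
now r 110.9 tang -0.4 z 109.8 mm
t 9.85 pos [ 0.593  -0.2734  0.1098] tool delta cm [-0.21  0.04 -1.69] F [-0.1  0.2  0.6] w 0.0003
z yaw -48.91 tilt of x 0.45 q [-0.47  0.35  1.78  0.    1.02 -1.19]
turn x (half-turn equiv) 0.09
```

View pics/s7c.png

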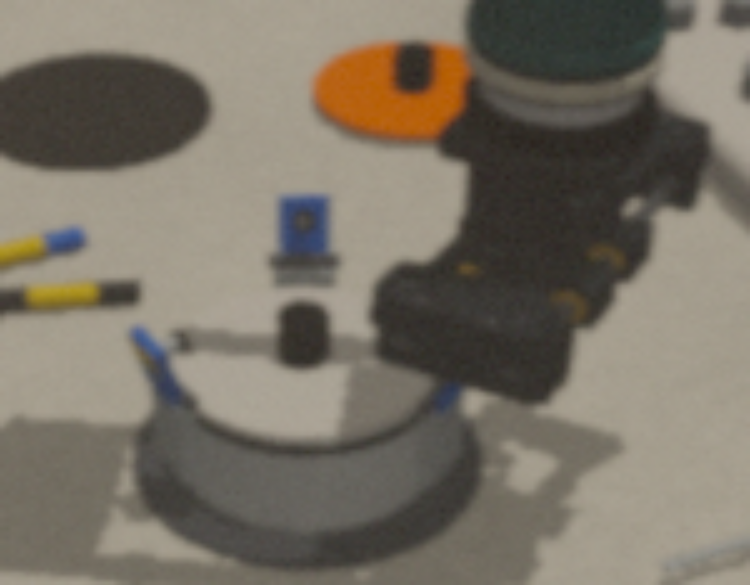

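>>> {"api": "arm_command", "payload": {
  "turn": [
    [0,0,0],
    [0,0,0],
    [0,0,0],
    [0,0,0]
  ],
  "offset": [
    [-0.1,0,-0.4],
    [-0.1,0,-0.4],
    [0,0,-0.4],
    [0,0,-0.4]
  ],
  "hand": [-1,-1,-1,-1]
}}

```text
clock: 10.3
eef_pos: [0.5862, -0.2635, 0.1174]
orientation: [0.293, 0.643, -0.293, 0.644]
force: [4.3, -5.0, 0.7]
grip_width: 0.0005
```

>>> {"api": "arm_command", "payload": {
  "turn": [
    [0,0,0],
    [0,0,0],
    [0,0,0]
  ],
  "offset": [
    [-0.15,0,-0.3],
    [-0.15,0,-0.3],
    [-0.15,0,-0.3]
  ],
  "hand": [-1,-1,-1]
}}

```text
clock: 10.6
eef_pos: [0.5815, -0.2581, 0.1221]
orientation: [0.293, 0.641, -0.294, 0.646]
force: [4.2, -4.4, -0.8]
grip_width: 0.0007
```

```bash
python3 -c "
from h import *
clip(-49,.0837,.1176)"
```

```text
now r 91.8 tang 1.0 z 122.1 mm
t 10.6 pos [ 0.5815 -0.2581  0.1221] tool delta cm [ 0.45 -0.1  -0.81] F [ 4.2 -4.4 -0.8] w 0.0007
z yaw -48.98 tilt of x 0.35 q [-0.46  0.3   1.82 -0.    1.01 -1.17]
turn x (half-turn equiv) 0.02
```

>>> {"api": "arm_command", "payload": {
  "turn": [
    [0,0,0]
  ],
  "offset": [
    [0,0,0]
  ],
  "hand": [-1]
}}

```text
clock: 10.7
eef_pos: [0.5813, -0.2578, 0.1223]
orientation: [0.293, 0.642, -0.293, 0.645]
force: [3.0, -3.2, -0.2]
grip_width: 0.0004
```

```bash
python3 -c "
from h import *
clip(-49,.0837,.1176)"
```

```text
now r 91.4 tang 1.1 z 122.3 mm
t 10.7 pos [ 0.5813 -0.2578  0.1223] tool delta cm [ 0.46 -0.11 -0.78] F [ 3.  -3.2 -0.2] w 0.0004
z yaw -48.97 tilt of x 0.31 q [-0.46  0.3   1.82 -0.    1.02 -1.17]
turn x (half-turn equiv) 0.03
```

>>> {"api": "arm_command", "payload": {
  "turn": [
    [0,0,0],
    [0,0,0],
    [0,0,0],
    [0,0,0]
  ],
  "offset": [
    [0.15,0,-0.35],
    [0.15,0,-0.35],
    [0.1,0,-0.35],
    [0,0,-0.35]
  ],
  "hand": [-1,-1,-1,-1]
}}

```text
clock: 11.1
eef_pos: [0.5744, -0.2487, 0.1205]
orientation: [0.293, 0.64, -0.294, 0.647]
force: [4.6, -6.2, 6.7]
grip_width: 0.0003
```

```bash
python3 -c "
from h import *
clip(-49,.0703,.1176)"
```

```text
now r 80.0 tang 1.8 z 120.5 mm
t 11.1 pos [ 0.5744 -0.2487  0.1205] tool delta cm [ 0.28 -0.18 -0.98] F [ 4.6 -6.2  6.7] w 0.0003
z yaw -48.98 tilt of x 0.63 q [-0.45  0.28  1.85 -0.    1.   -1.16]
turn x (half-turn equiv) 0.02
```

>>> {"api": "arm_command", "payload": {
  "turn": [
    [0,0,0],
    [0,0,0],
    [0,0,0],
    [0,0,0]
  ],
  "offset": [
    [0,-0.05,-0.4],
    [0.1,-0.05,-0.4],
    [0.15,-0.05,-0.4],
    [0.2,0,-0.4]
  ],
  "hand": [-1,-1,-1,-1]
}}

```text
clock: 11.5
eef_pos: [0.5631, -0.2363, 0.1164]
orientation: [0.294, 0.64, -0.293, 0.647]
force: [4.5, 0.3, 8.0]
grip_width: 0.0007
```

```bash
python3 -c "
from h import *
clip(-49,.0572,.1123)
save('side','s8')
c=cv2.imread('pics/s8.png')[200:330,270:420]; cv2.imwrite('pics/s8c.png',cv2.resize(c,None,fx=5,fy=4.5))"
```

```text
now r 63.3 tang 1.4 z 116.4 mm
t 11.5 pos [ 0.5631 -0.2363  0.1164] tool delta cm [ 0.41 -0.14 -0.61] F [4.5 0.3 8. ] w 0.0007
z yaw -49.02 tilt of x 0.6 q [-0.44  0.26  1.88  0.    0.99 -1.15]
turn x (half-turn equiv) -0.02
```

View pics/s8c.png

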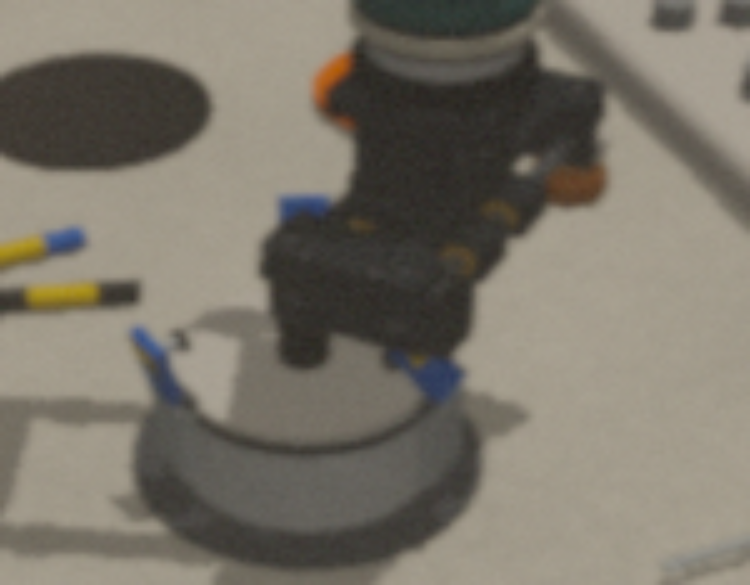

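The crop shows the flap at (430,370) leaning inward with the finger on it, which is as planned. I'll continue the arc.

>>> {"api": "arm_command", "payload": {
  "turn": [
    [0,0,0],
    [0,0,0],
    [0,0,0],
    [0,0,0]
  ],
  "offset": [
    [0.2,-0.05,-0.4],
    [0.2,-0.05,-0.4],
    [0.2,0,-0.4],
    [0.1,0,-0.3]
  ],
  "hand": [-1,-1,-1,-1]
}}

```text
clock: 11.95
eef_pos: [0.5511, -0.2257, 0.1078]
orientation: [0.293, 0.641, -0.293, 0.646]
force: [3.1, -3.3, 3.8]
grip_width: 0.0
```

```bash
python3 -c "
from h import *
clip(-49,.046,.106)"
```

```text
now r 47.4 tang -0.6 z 107.8 mm
t 11.95 pos [ 0.5511 -0.2257  0.1078] tool delta cm [ 0.18  0.06 -0.14] F [ 3.1 -3.3  3.8] w 0.0
z yaw -48.98 tilt of x 0.44 q [-0.43  0.25  1.92 -0.    0.97 -1.15]
turn x (half-turn equiv) 0.02
```

>>> {"api": "arm_command", "payload": {
  "turn": [
    [0,0,0],
    [0,0,0],
    [0,0,0]
  ],
  "offset": [
    [0.1,0,0],
    [0.1,0,0],
    [0.05,0,0]
  ],
  "hand": [-1,-1,-1]
}}

```text
clock: 12.25
eef_pos: [0.5495, -0.2243, 0.1036]
orientation: [0.294, 0.643, -0.293, 0.644]
force: [4.3, 0.2, 4.9]
grip_width: 0.0004
```

>>> {"api": "arm_command", "payload": {
  "turn": [
    [0,0,0],
    [0,0,0]
  ],
  "offset": [
    [0.05,0,0],
    [0.05,0,0]
  ],
  "hand": [-1,-1]
}}

```text
clock: 12.45
eef_pos: [0.5487, -0.224, 0.1018]
orientation: [0.293, 0.643, -0.293, 0.644]
force: [3.4, 1.1, 4.3]
grip_width: 0.0001
```

>>> {"api": "arm_command", "payload": {
  "turn": [
    [0,0,0],
    [0,0,0]
  ],
  "offset": [
    [0.05,0,0],
    [0.05,0,0]
  ],
  "hand": [-1,-1]
}}

```text
clock: 12.65
eef_pos: [0.5485, -0.2238, 0.1006]
orientation: [0.294, 0.644, -0.293, 0.643]
force: [4.1, 2.0, 5.3]
grip_width: 0.0005
```

>>> {"api": "arm_command", "payload": {
  "turn": [
    [0,0,0],
    [0,0,0]
  ],
  "offset": [
    [0.04,0,0],
    [0.04,0,0]
  ],
  "hand": [-1,-1]
}}

```text
clock: 12.85
eef_pos: [0.5483, -0.2237, 0.0997]
orientation: [0.294, 0.644, -0.293, 0.643]
force: [4.0, 2.0, 5.9]
grip_width: 0.0005
```

>>> {"api": "arm_command", "payload": {
  "turn": [
    [0,0,0],
    [0,0,0]
  ],
  "offset": [
    [0.04,0,0],
    [0.04,0,0]
  ],
  "hand": [-1,-1]
}}

```text
clock: 13.05
eef_pos: [0.5482, -0.2235, 0.0989]
orientation: [0.294, 0.644, -0.293, 0.643]
force: [2.7, 3.0, 6.5]
grip_width: 0.0005
```

>>> {"api": "arm_command", "payload": {
  "turn": [
    [0,0,0],
    [0,0,0]
  ],
  "offset": [
    [0.04,0,0],
    [0.04,0,0]
  ],
  "hand": [-1,-1]
}}

```text
clock: 13.25
eef_pos: [0.5482, -0.2235, 0.0987]
orientation: [0.294, 0.644, -0.293, 0.643]
force: [0.8, 4.1, 11.0]
grip_width: 0.0005
```

>>> {"api": "arm_command", "payload": {
  "turn": [
    [0,0,0],
    [0,0,0]
  ],
  "offset": [
    [0.04,0,0],
    [0.04,0,0]
  ],
  "hand": [-1,-1]
}}

```text
clock: 13.45
eef_pos: [0.5482, -0.2235, 0.0986]
orientation: [0.294, 0.644, -0.293, 0.643]
force: [-1.3, 4.5, 15.7]
grip_width: 0.0004
```

>>> {"api": "arm_command", "payload": {
  "turn": [
    [0,0,0],
    [0,0,0]
  ],
  "offset": [
    [0.04,0,0],
    [0,0,0]
  ],
  "hand": [-1,-1]
}}

```text
clock: 13.65
eef_pos: [0.5482, -0.2235, 0.0986]
orientation: [0.294, 0.644, -0.293, 0.643]
force: [-0.5, 4.7, 16.1]
grip_width: 0.0001
```

```bash
python3 -c "
from h import *
clip(-49,.046,.106)"
```

```text
now r 43.8 tang -1.4 z 98.6 mm
t 13.65 pos [ 0.5482 -0.2235  0.0986] tool delta cm [-0.74  0.14  0.21] F [-0.5  4.7 16.1] w 0.0001
z yaw -48.99 tilt of x 0.1 q [-0.43  0.26  1.93  0.    0.96 -1.15]
turn x (half-turn equiv) 0.01
```

>>> {"api": "arm_command", "payload": {
  "turn": [
    [0,0,0],
    [0,0,0],
    [0,0,0],
    [0,0,0],
    [0,0,0],
    [0,0,0]
  ],
  "offset": [
    [-0.3,0,0],
    [-1,0,0],
    [-2,0,0],
    [-2,0,0],
    [-1,0,0],
    [0,0,0]
  ],
  "hand": [-1,-1,-1,-1,-1,-1]
}}

```text
clock: 14.25
eef_pos: [0.5486, -0.2247, 0.1612]
orientation: [0.293, 0.643, -0.293, 0.644]
force: [-1.0, -0.1, -0.4]
grip_width: 0.0003
```

```bash
python3 -c "
from h import *
clip(-49,.046,.106)
save('side','s9')
c=cv2.imread('pics/s9.png')[200:330,270:420]; cv2.imwrite('pics/s9c.png',cv2.resize(c,None,fx=5,fy=4.5))"
```

```text
now r 45.0 tang -1.8 z 161.2 mm
t 14.25 pos [ 0.5486 -0.2247  0.1612] tool delta cm [5.52 0.18 0.1 ] F [-1.  -0.1 -0.4] w 0.0003
z yaw -48.99 tilt of x 0.08 q [-0.43  0.19  1.88 -0.    1.07 -1.15]
turn x (half-turn equiv) 0.01
```

View pics/s9c.png

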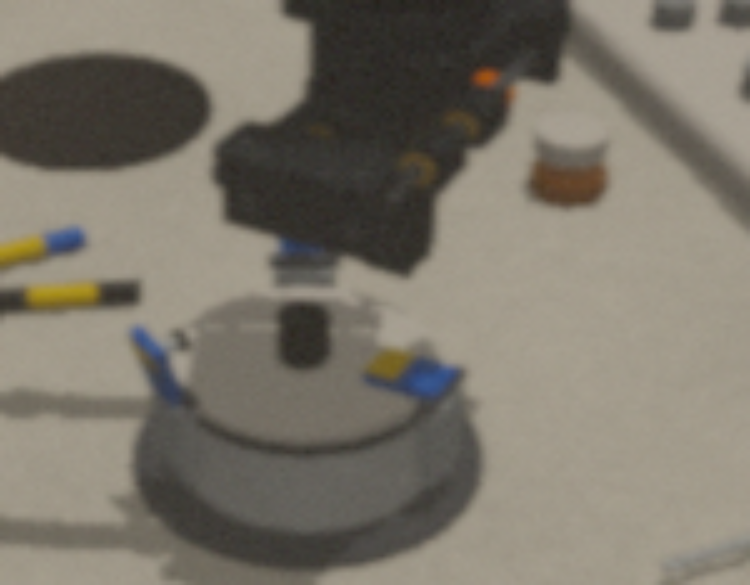

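The crop shows clip A flat over the lid, with its yellow end inward at (390,365). Clip B, at azimuth 71°, is next.

>>> {"api": "arm_command", "payload": {
  "turn": [
    [7.5,0,0],
    [7.5,0,0],
    [7.5,0,0],
    [7.5,0,0],
    [7.5,0,0],
    [7.5,0,0],
    [7.5,0,0],
    [7.5,0,0]
  ],
  "offset": [
    [0,0,0],
    [0,0,0],
    [0,0,0],
    [0,0,0],
    [0,0,0],
    [0,0,0],
    [0,0,0],
    [0,0,0]
  ],
  "hand": [-1,-1,-1,-1,-1,-1,-1,-1]
}}

```text
clock: 15.1
eef_pos: [0.547, -0.2238, 0.1581]
orientation: [-0.576, -0.41, 0.577, -0.408]
force: [-1.2, 0.1, -0.2]
grip_width: 0.0
```

```bash
python3 -c "
from h import *
clip(71,.113,.116)"
```

```text
now r -23.8 tang -36.3 z 158.1 mm
t 15.1 pos [ 0.547  -0.2238  0.1581] tool delta cm [  4.22  -3.68 -13.66] F [-1.2  0.1 -0.2] w 0.0
z yaw -109.3 tilt of x 0.21 q [-0.43  0.19  1.89 -0.    1.07 -0.09]
turn x (half-turn equiv) -0.3
```

>>> {"api": "arm_command", "payload": {
  "turn": [
    [-0.3,0,0],
    [0,0,0],
    [0,0,0],
    [0,0,0],
    [0,0,0],
    [0,0,0],
    [0,0,0]
  ],
  "offset": [
    [0,-0.7,-2.2],
    [0,-1,-3.5],
    [0,-1,-3.5],
    [0,-1,-3.5],
    [0,0,-1],
    [0,0,0],
    [0,0,0]
  ],
  "hand": [-1,-1,-1,-1,-1,-1,-1]
}}

```text
clock: 15.8
eef_pos: [0.557, -0.0833, 0.1593]
orientation: [-0.574, -0.412, 0.575, -0.412]
force: [0.3, -0.4, -0.8]
grip_width: 0.0005
```

>>> {"api": "arm_command", "payload": {
  "turn": [
    [0,0,0],
    [0,0,0],
    [0,0,0],
    [0,0,0],
    [0,0,0]
  ],
  "offset": [
    [1.2,0,0],
    [1.8,0,0],
    [1,0,0],
    [0,0,0],
    [0,0,0]
  ],
  "hand": [-1,-1,-1,-1,-1]
}}

```text
clock: 16.3
eef_pos: [0.5571, -0.0833, 0.1197]
orientation: [-0.574, -0.412, 0.575, -0.412]
force: [0.7, -0.2, 0.5]
grip_width: 0.0003
```

```bash
python3 -c "
from h import *
clip(71,.094,.116)
save('side','s10')
c=cv2.imread('pics/s10.png')[190:320,270:420]; cv2.imwrite('pics/s10c.png',cv2.resize(c,None,fx=5,fy=4.5))"
```

```text
now r 112.4 tang 0.0 z 119.7 mm
t 16.3 pos [ 0.5571 -0.0833  0.1197] tool delta cm [ 0.37 -0.01  1.84] F [ 0.7 -0.2  0.5] w 0.0003
z yaw -108.74 tilt of x 0.06 q [-0.19  0.18  1.98 -0.    0.99  0.13]
turn x (half-turn equiv) 0.26
```

View pics/s10c.png

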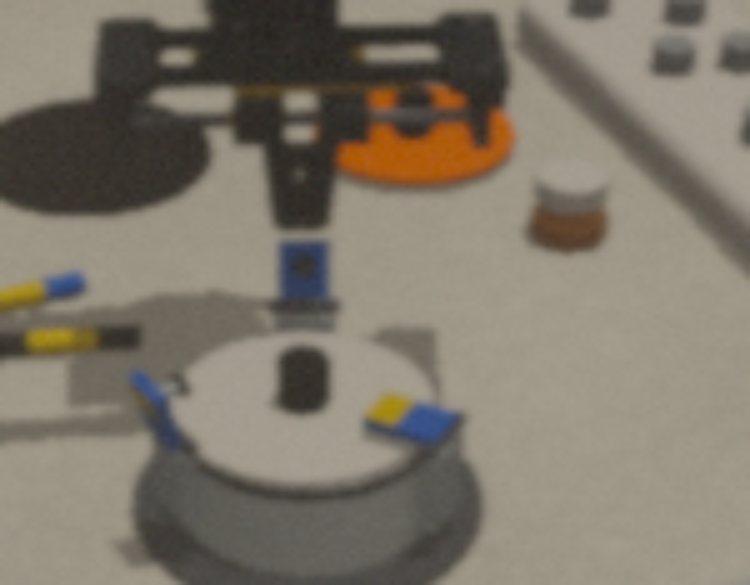

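The finger is lined up behind clip B, which is at (303,265). I'll push it inward now; tool +z is inward here.

>>> {"api": "arm_command", "payload": {
  "turn": [
    [0,0,0],
    [0,0,0],
    [0,0,0],
    [0,0,0],
    [0,0,0]
  ],
  "offset": [
    [0.2,0,0.4],
    [0.2,0,0.4],
    [0,0,0.4],
    [0,0,0.4],
    [-0.1,0,0.35]
  ],
  "hand": [-1,-1,-1,-1,-1]
}}

```text
clock: 16.85
eef_pos: [0.5515, -0.1002, 0.1175]
orientation: [0.576, 0.412, -0.574, 0.411]
force: [1.6, 7.6, 1.8]
grip_width: 0.0003
```

>>> {"api": "arm_command", "payload": {
  "turn": [
    [0,0,0],
    [0,0,0],
    [0,0,0]
  ],
  "offset": [
    [-0.1,0,0.35],
    [-0.05,0,0.35],
    [0,0,0.35]
  ],
  "hand": [-1,-1,-1]
}}

```text
clock: 17.15
eef_pos: [0.5488, -0.1095, 0.1201]
orientation: [0.576, 0.412, -0.573, 0.411]
force: [1.3, 8.1, 5.7]
grip_width: 0.0006
```

```bash
python3 -c "
from h import *
clip(71,.077,.1185)"
```

```text
now r 84.8 tang -0.7 z 120.1 mm
t 17.15 pos [ 0.5488 -0.1095  0.1201] tool delta cm [ 0.15 -0.07  0.78] F [1.3 8.1 5.7] w 0.0006
z yaw -108.75 tilt of x 0.23 q [-0.24  0.17  1.99  0.    0.98  0.08]
turn x (half-turn equiv) 0.25
```

>>> {"api": "arm_command", "payload": {
  "turn": [
    [0,0,0],
    [0,0,0],
    [0,0,0],
    [0,0,0],
    [0,0,0]
  ],
  "offset": [
    [0,0,0.4],
    [0,0,0.4],
    [0.1,0,0.4],
    [0.15,0,0.4],
    [0.15,0,0.4]
  ],
  "hand": [-1,-1,-1,-1,-1]
}}

```text
clock: 17.65
eef_pos: [0.5422, -0.1292, 0.1165]
orientation: [0.576, 0.412, -0.574, 0.412]
force: [0.0, 5.9, 5.4]
grip_width: 0.0005
```

```bash
python3 -c "
from h import *
clip(71,.0572,.1123)"
```

```text
now r 64.1 tang -0.9 z 116.5 mm
t 17.65 pos [ 0.5422 -0.1292  0.1165] tool delta cm [ 0.42 -0.09  0.69] F [0.  5.9 5.4] w 0.0005
z yaw -108.72 tilt of x 0.17 q [-0.28  0.17  1.99  0.    0.97  0.05]
turn x (half-turn equiv) 0.28
```

>>> {"api": "arm_command", "payload": {
  "turn": [
    [0,0,0],
    [0,0,0],
    [0,0,0],
    [0,0,0],
    [0,0,0]
  ],
  "offset": [
    [0.2,0,0.4],
    [0.15,0,0.4],
    [0.15,0,0.4],
    [0.15,0,0.3],
    [0.1,0,0.2]
  ],
  "hand": [-1,-1,-1,-1,-1]
}}

```text
clock: 18.15
eef_pos: [0.537, -0.1458, 0.1083]
orientation: [0.576, 0.412, -0.574, 0.412]
force: [1.4, 4.2, 5.6]
grip_width: 0.0005
```

```bash
python3 -c "
from h import *
clip(71,.046,.106)"
```

```text
now r 46.7 tang -1.4 z 108.3 mm
t 18.15 pos [ 0.537  -0.1458  0.1083] tool delta cm [ 0.23 -0.14  0.07] F [1.4 4.2 5.6] w 0.0005
z yaw -108.72 tilt of x 0.17 q [-0.31  0.18  2.    0.    0.96  0.01]
turn x (half-turn equiv) 0.28
```

>>> {"api": "arm_command", "payload": {
  "turn": [
    [0,0,0],
    [0,0,0],
    [0,0,0]
  ],
  "offset": [
    [0.08,0,0],
    [0.08,0,0],
    [0.05,0,0]
  ],
  "hand": [-1,-1,-1]
}}

```text
clock: 18.45
eef_pos: [0.5367, -0.1467, 0.1057]
orientation: [0.575, 0.412, -0.574, 0.413]
force: [0.8, 1.0, 5.3]
grip_width: 0.0005
```

>>> {"api": "arm_command", "payload": {
  "turn": [
    [0,0,0],
    [0,0,0]
  ],
  "offset": [
    [0.05,0,0],
    [0.05,0,0]
  ],
  "hand": [-1,-1]
}}

```text
clock: 18.65
eef_pos: [0.5366, -0.1469, 0.1047]
orientation: [0.575, 0.412, -0.574, 0.413]
force: [1.7, 0.6, 5.5]
grip_width: 0.0003
```

>>> {"api": "arm_command", "payload": {
  "turn": [
    [0,0,0],
    [0,0,0]
  ],
  "offset": [
    [0.04,0,0],
    [0.04,0,0]
  ],
  "hand": [-1,-1]
}}

```text
clock: 18.85
eef_pos: [0.5366, -0.1471, 0.104]
orientation: [0.575, 0.411, -0.574, 0.413]
force: [0.9, 0.5, 6.0]
grip_width: 0.0003
```

>>> {"api": "arm_command", "payload": {
  "turn": [
    [0,0,0],
    [0,0,0]
  ],
  "offset": [
    [0.04,0,0],
    [0.04,0,0]
  ],
  "hand": [-1,-1]
}}

```text
clock: 19.05
eef_pos: [0.5365, -0.1473, 0.1033]
orientation: [-0.574, -0.411, 0.574, -0.413]
force: [0.4, -0.4, 7.8]
grip_width: 0.0003
```

>>> {"api": "arm_command", "payload": {
  "turn": [
    [0,0,0],
    [0,0,0]
  ],
  "offset": [
    [0.04,0,0],
    [0.04,0,0]
  ],
  "hand": [-1,-1]
}}

```text
clock: 19.25
eef_pos: [0.5366, -0.1473, 0.1031]
orientation: [-0.574, -0.411, 0.575, -0.413]
force: [-1.9, 0.9, 13.3]
grip_width: 0.0002
```

>>> {"api": "arm_command", "payload": {
  "turn": [
    [0,0,0],
    [0,0,0]
  ],
  "offset": [
    [0.04,0,0],
    [0.04,0,0]
  ],
  "hand": [-1,-1]
}}

```text
clock: 19.45
eef_pos: [0.5366, -0.1473, 0.103]
orientation: [-0.574, -0.411, 0.575, -0.413]
force: [-3.8, 0.9, 15.8]
grip_width: 0.0007
```

>>> {"api": "arm_command", "payload": {
  "turn": [
    [0,0,0],
    [0,0,0]
  ],
  "offset": [
    [0.04,0,0],
    [0,0,0]
  ],
  "hand": [-1,-1]
}}

```text
clock: 19.65
eef_pos: [0.5366, -0.1473, 0.1029]
orientation: [-0.574, -0.411, 0.575, -0.413]
force: [-4.1, 0.3, 15.5]
grip_width: 0.0005
```

>>> {"api": "arm_command", "payload": {
  "turn": [
    [0,0,0],
    [0,0,0],
    [0,0,0],
    [0,0,0],
    [0,0,0],
    [0,0,0]
  ],
  "offset": [
    [-0.3,0,0],
    [-1,0,0],
    [-2,0,0],
    [-2,0,0],
    [-0.6,0,0],
    [0,0,0]
  ],
  "hand": [-1,-1,-1,-1,-1,-1]
}}

```text
clock: 20.25
eef_pos: [0.5363, -0.1465, 0.1602]
orientation: [0.575, 0.412, -0.574, 0.413]
force: [0.2, -0.7, -0.3]
grip_width: 0.0006
```

>>> {"api": "arm_command", "payload": {
  "turn": [
    [7.5,0,0],
    [7.5,0,0],
    [7.5,0,0],
    [7.5,0,0],
    [7.5,0,0],
    [7.5,0,0],
    [7.5,0,0],
    [7.5,0,0]
  ],
  "offset": [
    [0,0,0],
    [0,0,0],
    [0,0,0],
    [0,0,0],
    [0,0,0],
    [0,0,0],
    [0,0,0],
    [0,0,0]
  ],
  "hand": [-1,-1,-1,-1,-1,-1,-1,-1]
}}

```text
clock: 21.05
eef_pos: [0.5347, -0.1459, 0.1576]
orientation: [-0.703, -0.068, 0.705, -0.067]
force: [0.6, 0.4, -0.5]
grip_width: 0.0008
```

```bash
python3 -c "
from h import *
clip(191,.113,.120)
save('side','s11')
c=cv2.imread('pics/s11.png')[190:320,270:420]; cv2.imwrite('pics/s11c.png',cv2.resize(c,None,fx=5,fy=4.5))"
```

```text
now r -22.2 tang -40.1 z 157.6 mm
t 21.05 pos [ 0.5347 -0.1459  0.1576] tool delta cm [ 3.79  4.01 13.51] F [ 0.6  0.4 -0.5] w 0.0008
z yaw -169.0 tilt of x 0.17 q [-0.31  0.12  1.96 -0.    1.06  1.07]
turn x (half-turn equiv) 0.0
```

View pics/s11c.png

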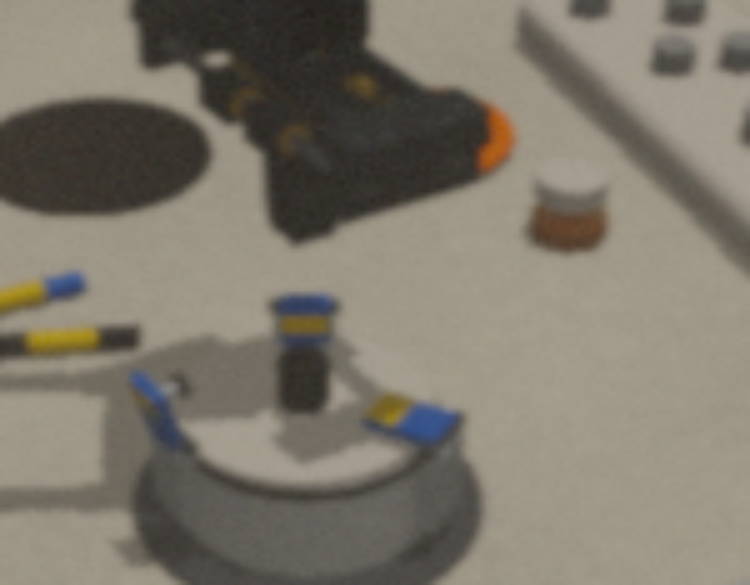

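The crop shows A and B closed, with B's yellow end at (305,325). Clip C, at azimuth 191° and at (155,410) in the picture, is next.

>>> {"api": "arm_command", "payload": {
  "turn": [
    [0,0,0],
    [0,0,0],
    [0,0,0],
    [0,0,0],
    [0,0,0],
    [0,0,0],
    [0,0,0]
  ],
  "offset": [
    [0,0.6,2],
    [0,1,3.3],
    [0,1,3.3],
    [0,1,3.3],
    [0,0.4,1.6],
    [0,0,0],
    [0,0,0]
  ],
  "hand": [-1,-1,-1,-1,-1,-1,-1]
}}

```text
clock: 21.8
eef_pos: [0.4117, -0.2118, 0.1593]
orientation: [0.704, 0.07, -0.703, 0.07]
force: [0.4, -0.2, -0.9]
grip_width: 0.0004
```

>>> {"api": "arm_command", "payload": {
  "turn": [
    [0,0,0],
    [0,0,0],
    [0,0,0],
    [0,0,0],
    [0,0,0]
  ],
  "offset": [
    [1.2,0,0],
    [1.6,0,0],
    [1,0,0],
    [0,0,0],
    [0,0,0]
  ],
  "hand": [-1,-1,-1,-1,-1]
}}

```text
clock: 22.3
eef_pos: [0.4115, -0.2115, 0.1209]
orientation: [-0.703, -0.07, 0.704, -0.07]
force: [-0.1, 0.3, 0.2]
grip_width: 0.0004
```

```bash
python3 -c "
from h import *
clip(191,.094,.120)
save('side','s12')
c=cv2.imread('pics/s12.png')[190:320,250:400]; cv2.imwrite('pics/s12c.png',cv2.resize(c,None,fx=5,fy=4.5))"
```

```text
now r 111.2 tang 0.8 z 120.9 mm
t 22.3 pos [ 0.4115 -0.2115  0.1209] tool delta cm [ 0.09 -0.07 -1.72] F [-0.1  0.3  0.2] w 0.0004
z yaw -168.64 tilt of x 0.06 q [-0.53 -0.01  2.18  0.    0.97  0.84]
turn x (half-turn equiv) 0.36
```

View pics/s12c.png

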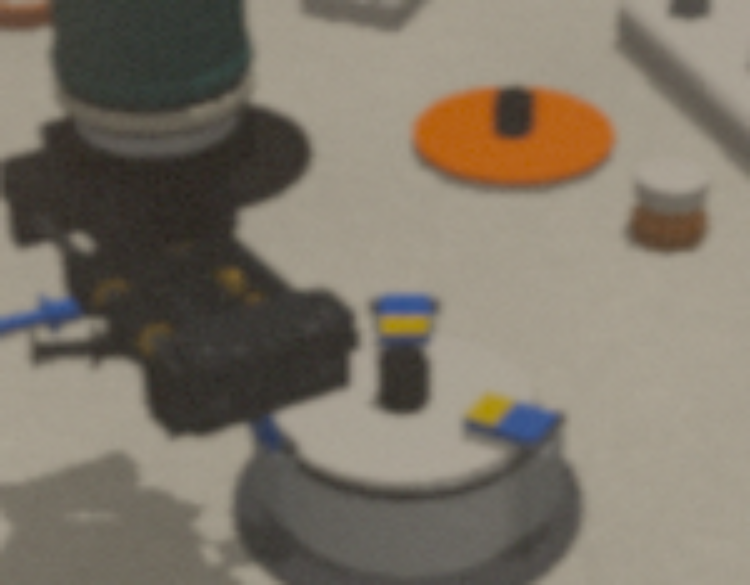

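>>> {"api": "arm_command", "payload": {
  "turn": [
    [0.3,0,0],
    [0,0,0],
    [0,0,0],
    [0,0,0],
    [0,0,0]
  ],
  "offset": [
    [0.1,-0.07,-0.4],
    [0,0,-0.4],
    [0,0,-0.4],
    [0,0,-0.4],
    [0,0,-0.35]
  ],
  "hand": [-1,-1,-1,-1,-1]
}}

```text
clock: 22.85
eef_pos: [0.4299, -0.2075, 0.1205]
orientation: [-0.703, -0.068, 0.705, -0.068]
force: [-8.5, -2.6, 6.7]
grip_width: 0.0003
```

>>> {"api": "arm_command", "payload": {
  "turn": [
    [0,0,0],
    [0,0,0],
    [0,0,0]
  ],
  "offset": [
    [0,0,-0.35],
    [0,0,-0.35],
    [0,0,-0.35]
  ],
  "hand": [-1,-1,-1]
}}

```text
clock: 23.15
eef_pos: [0.4389, -0.2057, 0.1206]
orientation: [-0.702, -0.068, 0.705, -0.068]
force: [-8.5, -2.4, 9.0]
grip_width: 0.0002
```

```bash
python3 -c "
from h import *
clip(191,.077,.121)"
```

```text
now r 83.1 tang 0.4 z 120.6 mm
t 23.15 pos [ 0.4389 -0.2057  0.1206] tool delta cm [-0.05 -0.04 -0.61] F [-8.5 -2.4  9. ] w 0.0002
z yaw -168.95 tilt of x 0.27 q [-0.49  0.04  2.13 -0.    0.97  0.89]
turn x (half-turn equiv) 0.05
```

>>> {"api": "arm_command", "payload": {
  "turn": [
    [0,0,0],
    [0,0,0],
    [0,0,0],
    [0,0,0]
  ],
  "offset": [
    [-0.05,0,-0.4],
    [0,0,-0.4],
    [0.05,0,-0.4],
    [0.1,0,-0.4]
  ],
  "hand": [-1,-1,-1,-1]
}}

```text
clock: 23.55
eef_pos: [0.4545, -0.2026, 0.119]
orientation: [-0.702, -0.068, 0.706, -0.068]
force: [-6.2, -2.5, 1.1]
grip_width: 0.0004
```

```bash
python3 -c "
from h import *
clip(191,.0572,.115)"
```

```text
now r 67.3 tang 0.3 z 119.0 mm
t 23.55 pos [ 0.4545 -0.2026  0.119 ] tool delta cm [ 0.4  -0.03 -1.01] F [-6.2 -2.5  1.1] w 0.0004
z yaw -168.95 tilt of x 0.28 q [-0.47  0.06  2.11 -0.    0.97  0.91]
turn x (half-turn equiv) 0.05
```

>>> {"api": "arm_command", "payload": {
  "turn": [
    [0,0,0],
    [0,0,0],
    [0,0,0],
    [0,0,0],
    [0,0,0]
  ],
  "offset": [
    [0.15,0,-0.4],
    [0.15,0,-0.4],
    [0.2,0,-0.4],
    [0.2,0,-0.4],
    [0.15,0,-0.4]
  ],
  "hand": [-1,-1,-1,-1,-1]
}}

```text
clock: 24.05
eef_pos: [0.4746, -0.1985, 0.1106]
orientation: [-0.703, -0.068, 0.705, -0.068]
force: [-4.9, -0.3, 3.2]
grip_width: 0.0005
```

```bash
python3 -c "
from h import *
clip(191,.046,.110)"
```

```text
now r 46.7 tang 0.1 z 110.6 mm
t 24.05 pos [ 0.4746 -0.1985  0.1106] tool delta cm [ 0.06 -0.01 -0.07] F [-4.9 -0.3  3.2] w 0.0005
z yaw -168.97 tilt of x 0.21 q [-0.44  0.11  2.08 -0.    0.96  0.94]
turn x (half-turn equiv) 0.03
```

>>> {"api": "arm_command", "payload": {
  "turn": [
    [0,0,0],
    [0,0,0],
    [0,0,0],
    [0,0,0]
  ],
  "offset": [
    [0.1,0,0],
    [0.1,0,0],
    [0.08,0,0],
    [0.05,0,0]
  ],
  "hand": [-1,-1,-1,-1]
}}

```text
clock: 24.45
eef_pos: [0.4763, -0.1984, 0.1079]
orientation: [0.704, 0.068, -0.704, 0.068]
force: [-2.1, 1.3, 4.7]
grip_width: 0.0007
```

>>> {"api": "arm_command", "payload": {
  "turn": [
    [0,0,0],
    [0,0,0]
  ],
  "offset": [
    [0.05,0,0],
    [0.05,0,0]
  ],
  "hand": [-1,-1]
}}

```text
clock: 24.65
eef_pos: [0.4765, -0.1984, 0.107]
orientation: [0.704, 0.068, -0.703, 0.068]
force: [-1.2, 2.2, 4.5]
grip_width: 0.0005
```

>>> {"api": "arm_command", "payload": {
  "turn": [
    [0,0,0],
    [0,0,0]
  ],
  "offset": [
    [0.04,0,0],
    [0.04,0,0]
  ],
  "hand": [-1,-1]
}}

```text
clock: 24.85
eef_pos: [0.4768, -0.1984, 0.1063]
orientation: [0.704, 0.068, -0.703, 0.068]
force: [-1.8, 2.4, 5.4]
grip_width: 0.0003
```

>>> {"api": "arm_command", "payload": {
  "turn": [
    [0,0,0],
    [0,0,0]
  ],
  "offset": [
    [0.04,0,0],
    [0.04,0,0]
  ],
  "hand": [-1,-1]
}}

```text
clock: 25.05
eef_pos: [0.4769, -0.1983, 0.1056]
orientation: [0.705, 0.068, -0.703, 0.068]
force: [-0.4, 2.8, 6.3]
grip_width: 0.0002
```

>>> {"api": "arm_command", "payload": {
  "turn": [
    [0,0,0],
    [0,0,0]
  ],
  "offset": [
    [0.04,0,0],
    [0.04,0,0]
  ],
  "hand": [-1,-1]
}}

```text
clock: 25.25
eef_pos: [0.4771, -0.1983, 0.1049]
orientation: [0.705, 0.068, -0.703, 0.068]
force: [-1.2, 3.1, 5.3]
grip_width: 0.0004
```

>>> {"api": "arm_command", "payload": {
  "turn": [
    [0,0,0],
    [0,0,0]
  ],
  "offset": [
    [0.04,0,0],
    [0.04,0,0]
  ],
  "hand": [-1,-1]
}}

```text
clock: 25.45
eef_pos: [0.4772, -0.1983, 0.1042]
orientation: [0.705, 0.068, -0.703, 0.068]
force: [-0.7, 3.8, 6.0]
grip_width: 0.0004
```

>>> {"api": "arm_command", "payload": {
  "turn": [
    [0,0,0],
    [0,0,0]
  ],
  "offset": [
    [0.04,0,0],
    [0.02,0,0]
  ],
  "hand": [-1,-1]
}}

```text
clock: 25.65
eef_pos: [0.4774, -0.1982, 0.1037]
orientation: [0.705, 0.068, -0.703, 0.068]
force: [-0.4, 3.8, 6.9]
grip_width: 0.0006
```

>>> {"api": "arm_command", "payload": {
  "turn": [
    [0,0,0],
    [0,0,0]
  ],
  "offset": [
    [0.04,0,0],
    [0.04,0,0]
  ],
  "hand": [-1,-1]
}}

```text
clock: 25.85
eef_pos: [0.4775, -0.1982, 0.1033]
orientation: [0.705, 0.068, -0.703, 0.068]
force: [-1.5, 4.7, 10.9]
grip_width: 0.0005
```

>>> {"api": "arm_command", "payload": {
  "turn": [
    [0,0,0],
    [0,0,0]
  ],
  "offset": [
    [0.04,0,0],
    [0.02,0,0]
  ],
  "hand": [-1,-1]
}}

```text
clock: 26.05
eef_pos: [0.4775, -0.1982, 0.1032]
orientation: [0.705, 0.068, -0.703, 0.068]
force: [-2.6, 4.0, 13.7]
grip_width: 0.0005
```

Stalled on the stop, so a little more pressure, then I'll retreat and check.

>>> {"api": "arm_command", "payload": {
  "turn": [
    [0,0,0],
    [0,0,0],
    [0,0,0]
  ],
  "offset": [
    [0.04,0,0],
    [0.02,0,0],
    [0,0,0]
  ],
  "hand": [-1,-1,-1]
}}

```text
clock: 26.35
eef_pos: [0.4776, -0.1983, 0.1032]
orientation: [0.705, 0.068, -0.703, 0.068]
force: [-4.5, 5.3, 15.1]
grip_width: 0.0006
```

>>> {"api": "arm_command", "payload": {
  "turn": [
    [0,0,0],
    [0,0,0],
    [0,0,0],
    [0,0,0],
    [0,0,0],
    [0,0,0],
    [0,0,0],
    [0,0,0]
  ],
  "offset": [
    [-0.3,0,0],
    [-1,0,0],
    [-2,0,0],
    [-3,0,0],
    [-4,0,0],
    [-4,0,0],
    [-2,0,0],
    [0,0,0]
  ],
  "hand": [-1,-1,-1,-1,-1,-1,-1,-1]
}}

```text
clock: 27.15
eef_pos: [0.4783, -0.1997, 0.2682]
orientation: [0.706, 0.066, -0.701, 0.069]
force: [0.8, -0.7, 0.8]
grip_width: 0.0007
```

>>> {"api": "arm_command", "payload": {
  "turn": [
    [0,0,0],
    [0,0,0],
    [0,0,0],
    [0,0,0],
    [0,0,0],
    [0,0,0],
    [0,0,0],
    [0,0,0]
  ],
  "offset": [
    [0,-2.5,0],
    [0,-4,0],
    [0,-4,0],
    [0,-4,0],
    [0,-4,0],
    [0,-4,0],
    [0,-3,0],
    [0,-1,0]
  ],
  "hand": [-1,-1,-1,-1,-1,-1,-1,-1]
}}

```text
clock: 27.95
eef_pos: [0.4238, 0.0636, 0.2618]
orientation: [-0.703, -0.069, 0.705, -0.069]
force: [-0.8, 0.0, 0.5]
grip_width: 0.0005
```

```bash
python3 -c "
from h import *
go([.5,0,.3])
for n,b in (('side',(200,330,260,410)),('top',(195,315,340,480))):
    p,d=save(n,n+'13')
    c=cv2.imread(f'pics/{n}13.png')[b[0]:b[1],b[2]:b[3]]; cv2.imwrite(f'pics/{n}13c.png',cv2.resize(c,None,fx=5,fy=4.5,interpolation=cv2.INTER_CUBIC))
    px,P=cloud(n,d); v=P[:,:2]-C0; rr=np.hypot(*v.T); az=np.degrees(np.arctan2(v[:,1],v[:,0]))
    for a in(-49,71,191):
        da=(az-a+180)%360-180; t=np.radians(da)*rr; u=(rr>.037)&(rr<.066)&(abs(t)<.008)&(P[:,2]>.07)
        f=np.polyfit(rr[u],P[u,2],1) if u.sum()>8 else None
        print(n,a,u.sum(),'z med',np.median(P[u,2]).round(4),'slope deg',f is not None and np.degrees(np.arctan(-f[0])).round(1))
    lidm=(rr<.055)&(rr>.016)&(P[:,2]>.05)&(P[:,2]<.0735); A=np.c_[v[lidm],np.ones(lidm.sum())]; print('lid plane',np.linalg.lstsq(A,P[lidm,2],rcond=None)[0].round(4))
"
```

```text
t 27.95 pos [0.4238 0.0636 0.2618] tool delta cm [-3.84  7.71 -6.23] F [-0.8  0.   0.5] w 0.0005
z yaw -168.82 tilt of x 0.16 q [ 0.09 -0.22  2.09  0.    1.27  1.47]
side -49 61 z med 0.0799 slope deg -0.0
side 71 53 z med 0.0842 slope deg -4.5
side 191 64 z med 0.0848 slope deg -0.7
lid plane [0.0009 0.002  0.0668]
top -49 83 z med 0.0795 slope deg 4.4
top 71 85 z med 0.0838 slope deg 0.5
top 191 85 z med 0.0846 slope deg 2.4
lid plane [-0.0022 -0.0006  0.066 ]
```

View pics/side13c.png

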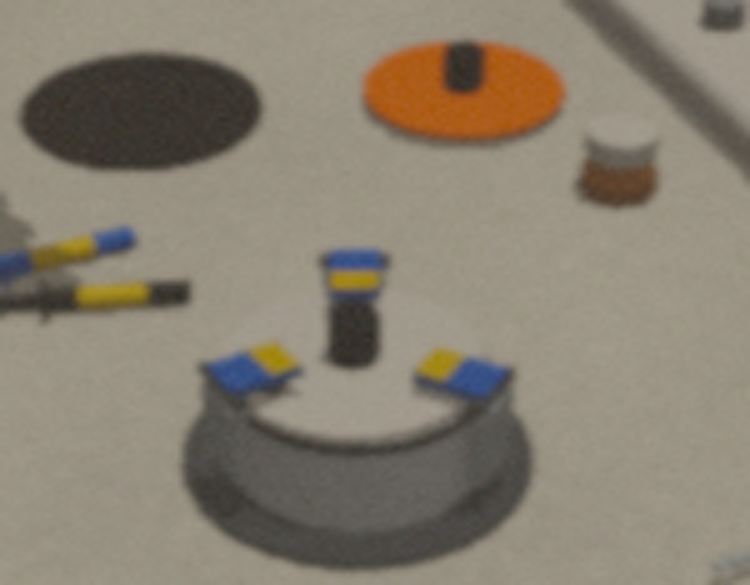

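View pics/top13.png

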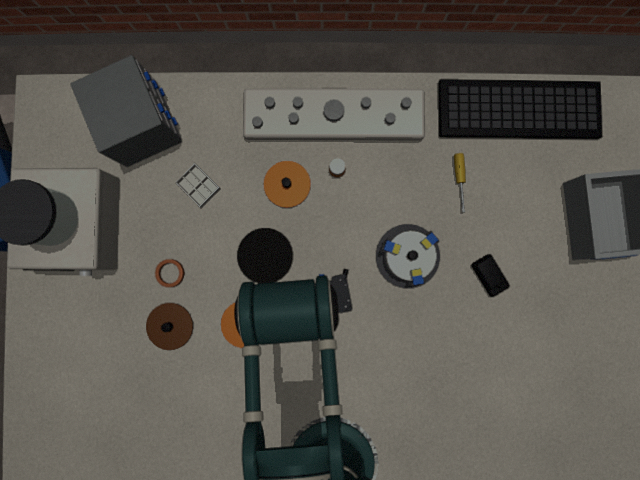

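The pictures show all three flaps flat on the lid and the bystanders where they were. The flap heights from depth (79.7, 84.0 and 84.7 mm) match the heights where I felt the stops (79.6, 84.0 and 84.2 mm). I'm handing in.

```bash
python3 -c "
from h import *
s=env.observe(); print(s['clock'],s['force'].round(1) if hasattr(s['force'],'round') else s['force'])
print(env.sign_off())"
```

```text
28.05 [0.4 0.7 0.8]
the job is handed in; nothing more can be done
None
```

I put the lid on the pot and let go of it. Then I folded the three clips one after the other at azimuths −49°, 71° and 191°, and handed the job in at about 28 s with the arm clear of everything.

- **Clip order:** The pot looks the same every 120°, so I could not tell which clip is clip 1. I went round counter-clockwise, the same way the clips are numbered.
- **Lid:** It sits flat. The disc top measured 66–67 mm above the bench, with a tilt of about 0.2° or less.
- **Clips:** Each was pressed until it stalled on its stop. The highest readings were about 16–17 N, under the 25 N limit, though I only read the force at the end of each move. The flap faces measured 79.7, 84.0 and 84.7 mm high in the depth images, against 79.6, 84.0 and 84.2 mm where I felt the stops.
- **Flap angle:** The slopes from depth came out between −4.5° and +4.4°, and the two cameras disagreed by up to 5° on the same flap. That is the noise of a short patch, so for the closed angle I relied on the felt stops and the matching heights.
- **Other things:** In the last pictures, every bystander and look-alike I could see was where it started. The arm hid the two applicators and part of one orange look-alike from the top camera. The side view showed the visible ends of the applicators in place.

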